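Rack the forge's drift pins nose-in and latch the gate

TASK

Lift the lid off the pin tin by its knob and lay it flat in the middle of the rubber mat, then put every pin from the tin into a place of its own in the rack, all with the chamfered end pushed fully home in the bore of the stop plate; tell it by feel, since a square end stops short at the plate's face. When all are in, push the rack's gate shut until its spring tongue snaps in behind the strike, then put the lid squarely back on the empty tin, and leave the other things on the bench where they are.

Things in the scene. Friction and masses are not known exactly. Their poses are not given: they have to be found in the camera images.
- pin1_mid (a point): centre (half-way along and up) of a loose plain steel pin, octagonal bar 22 mm across flats, 90 mm long, 260 g; x along the pin. One end is square, the other chamfered (its last 12 mm taper from 22 to 10 mm). WHICH end is not told by the axes and differs from pin to pin: feel it in a rack bore. At the start it lies flat in the tin, or is absent (None)
- pin2_mid (a point): the same for another pin, alike but for which end is chamfered; see pin1_mid
- pin3_mid (a point): the same for another pin, alike but for which end is chamfered; see pin1_mid
- pin4_mid (a point): the same for another pin, alike but for which end is chamfered; see pin1_mid
- lid_knob (a point): centre of the knob of the loose plywood lid: knob 28 mm across (round, upright), 26 mm tall, this point 13 mm below its top; the lid board is 146 x 282 x 8 mm (x, y of this frame), its underside 23 mm below this point. It lies centred and square, loose on the tin's rim at the start, 220 g
- tin: fixed open steel tin, outside 134 x 270 mm (x, y) and 40 mm high, wall and floor 5 mm thick; origin under its centre on the bench. Two wooden battens (10 mm wide, 10 mm tall) run along its y on the floor, centred at x = -32 and +32 mm; the pins lie across them, undersides 15 mm above the bench, side by side in up to four places at y = -90, -30, 30, 90 mm, each roughly along its x
- mat: fixed thin black rubber mat, 170 x 310 x 2 mm, flat on the bench beyond the tin and the rack; origin at its centre, underside
- rack: fixed steel pin rack; origin under its middle on the bench; x points from the gate to the bored stop plate, y along the row of four places. Each place is a pair of open V-blocks (12 mm long in x, centred at x = -31 and +39 mm, V tops 52 mm high) that cradle a pin level along rack x, its axis 45 mm high; between the blocks the room is free for fingers down to the 8 mm base
- plate_face (a point): middle of the stop plate's face that looks to the pins (rack x = 45 mm), 45 mm above the bench; plate top 74 mm high; a 17 mm bore in line with each place. Pushed along the V-blocks against the plate, a chamfered end enters the bore by about 7 mm until its taper seats; a square end is stopped at the face
- nest0 (a point): where the centre of a pin is when it lies fully home in this place of the rack: chamfered end seated in the bore (a pin with its square end to the plate stops 7 mm short of it, nearer the gate). 45 mm above the bench; axes as rack. Places are 58 mm apart along rack y
- nest1 (a point): the same for the next place
- nest2 (a point): the same for the next place
- nest3 (a point): the same for the next place
- gate (a joint): angle of the low gate on the open (-x) side of the rack, rad: 0 shut, grows as it swings away from the pins (turning +z) to 0.75; part open at the start, stays where left until latched. A pin put the wrong way round keeps it from shutting
- gate_hinge (a point): upright hinge axis of the gate, at bench height. The gate is 240 mm long, 8 mm thick (4 mm each side of the hinge line), 10 to 60 mm above the bench; shut, it lies along rack y and its inner face is 2 mm behind the square ends of pins that are home
- gate_push (a point): a point on the gate's outer face, 180 mm from the hinge, 35 mm above the bench, to push on; the gate's own -x points out of that face. Pushing it shut takes about 6 N here while the tongue rides over the strike, from 0.07 rad down to 0.01 rad, where it snaps in
- tongue (a joint): how far the sloped spring tongue at the gate's free end is pressed in, m: 0 out, up to 0.014 while it rides over the strike on the latch post; it snaps back to 0 when the gate is latched
- hammer: hammer, 260 mm, loose bystander, to be left where it is
- spanner: spanner, 160 mm, loose bystander, to be left where it is
- brush: brush, 200 mm, loose bystander, to be left where it is
- can: metal can, 66 mm across, 110 mm high, loose bystander, to be left where it is
- soapstone: soapstone block, 45 x 30 x 18 mm, loose bystander, to be left where it is
- horseshoe: horseshoe, about 110 mm, loose bystander, to be left where it is

How it is judged:
By the outcome, as a careful person would: the job done as asked, in the order asked, and still so for the second after the job is handed in, with the robot touching nothing.
Of pin1, pin2, pin3, pin4 only 3 to 4 are there at a start; the rules pass over those that are not, and their reading is None.
At some moment in a run one of lid may be knocked a few centimetres aside while the robot is not near it.
Once in a run the grip may slacken for a moment while it holds something.
It also fails if it takes over 210 s, if anything falls off the work surface, if the arm or the gripper's body presses on something with over 40 N, if the wrist force passes 120 N, or if a joint passes its speed limit or range.

ROBOT

A 6-joint arm with a two-finger parallel gripper is mounted at the origin on the work surface. World frame = base frame: x ahead of the robot, y to its left, z up, the work surface at z = 0. Lengths are in mm, angles in rad, forces in N, time in s.
With the tool pointing down it reaches from about 350 to 775 mm from the base axis. Payload 5.5 kg.
Tool frame: the origin (TCP) lies midway between the tips of the shut fingers; the grasp point (between the pads) lies 19 mm behind it; z points along the fingers, y is the line along which they close (so a half turn about z gives the same grasp; the last joint's range is limited). The gripper opens to 85 mm and grips with 20 to 120 N. Pads are 22 mm wide; open, the fingers measure 114 mm over their backs; the gripper's body (76 mm by 85 mm) begins 54 mm behind the grasp point. The pads swing forward as they close: fully open they stand 13 mm farther back than shut.
Start: joints at [1.097, 0.313, 0.046, 1.304, 0, 1.431], TCP at [188.416, 543.297, 231.323] pointing down, gripper open.
Joint ranges: [-2.76, 2.76], [-0.86, 1.69], [-1.03, 1.26], [-2.2, 2.34], [-1.47, 1.5], [-3.14, 3.14]. Speed limits (rad/s): [2.57, 2.57, 3.14, 3.14, 3.14, 3.14].

INTERFACE

Orientations are given as [roll, pitch, yaw] about the fixed x, y, z axes, in that order (R = Rz(yaw) Ry(pitch) Rx(roll)).
In Python, from workcell import arm, viewer, job gives the robot as it stands. The module is installed in compiled form; this text tells all that it offers.
- The arm moves only by the tool move_arm, never from a script. Its argument "increments" is a list of rows, each an object with "offset": the shift along the tool's x, y, z in mm, a list of three; "turn": the turn about the tool's z in degrees. In form: [{"offset": [tx, ty, tz], "turn": turn}, ...]. A call has 1 to 5 rows; each row shifts and turns the commanded pose from where the row before left it, along the tool's axes as they then stand; what a row does not reach is not made up. A row lasts 1/8 s, in which the tool goes at most 62.5 mm and 10.7 degrees, less where a joint would pass 70% of its speed; a pose out of reach is approached as far as the arm can. A call with a gripper value outside its range is refused whole. "jaw" is the closure in counts, from 0 (fully open) to 255 (shut), set as the call begins (left out, the last holds). The fingers move at their own pace and stop on an object; "squeeze" is the grip in N (left out, the last holds). Time passes only in rows, so rows that do not move let the fingers close. It gives the time, the measured TCP pose, the force, the opening and the grip force at its end, in the units of the state.
- arm.read_state(): the state, without advancing time (a new reading comes with each control period).
- viewer.camera(name): name is "scene" or "side" or "wrist"; returns the picture (420x560x3 uint8, red, green, blue); there is no depth.
- viewer.camera_model(name): a dict with "intrinsics" (3x3 intrinsics, pixels), "world_from_camera" (4x4, takes a point from camera to world coordinates); the wrist camera has in their place "T_tool_cam" (4x4, takes a point from camera to tool coordinates, whose origin is the TCP and whose axes are the flange's). Camera axes: x right, y up, looking along -z (the intrinsics and any distortion apply to the point x, -y, -z); pixel columns grow to the right and rows downward; lengths in mm; the calibration is good to about 2 mm. A picture is of the moment at which its call begins: read the wrist's pose just before it. camera_model takes no time and is no camera call.
- job.close_job(): hands the job in; it is judged then, once.
The state is a dict: "t": time; "joint_pos": joint angles; "qvel": joint speeds; "joint_efforts": joint torques, N m; "position": TCP position; "ee_rot": TCP orientation; "wrist_force": force on the tool from outside, world axes, zero at the start; "ft_torque": the same for the moment, N m; "finger_gap": finger opening in mm; "gripper_force": force on a finger pad.
Only numpy, scipy, OpenCV 4.12 (cv2) and the standard library are available. Lean on these libraries where they do the work, as an engineer would, in place of code of your own. Each camera call takes 0.05 s, during which the arm holds its last target. There are 200 camera calls.

## Working session

There is one attempt and no reset: what is moved stays moved. The work goes in short steps, Python scripts to look and compute and a tool call to move; the robot and the scene stay as the last step left them, time stands still between calls to the robot, and variables do not carry over. Pictures are saved under pics/ and viewed, at most 14 in all, crops included, and the job is handed in when it is done.

Besides the shell and the picture viewer there is one more tool, called after "Call:" in YAML: its name, and indented under it one key for each argument. move_arm: Moves the arm, as the interface text tells. Its arguments: {"type":"object","properties":{"increments":{"type":"array"},"jaw":{"type":"number"},"squeeze":{"type":"number"}},"required":["increments"]}

```bash
mkdir -p pics; python3 - <<'E'
from workcell import arm,viewer,job
import cv2,numpy as np
print(arm.read_state())
for n in ["scene","side"]:
    im=viewer.camera(n); cv2.imwrite(f"pics/{n}0.png",im[:,:,::-1])
    print(n,viewer.camera_model(n))
print(viewer.camera_model("wrist"))
E
```

```text
{'t': 0.0, 'joint_pos': array([1.09738670e+00, 3.14007024e-01, 4.49720420e-02, 1.30358036e+00,
       2.23696810e-05, 1.43118400e+00]), 'qvel': array([-3.40091552e-06,  6.74573944e-04,  3.75173458e-04,  1.87010129e-03,
       -6.74905595e-04,  6.33594311e-04]), 'joint_efforts': array([ 8.26597193e-05, -4.80629396e+01,  2.98531812e+01,  1.91420614e-02,
       -1.43661196e-04,  1.83598246e-05]), 'position': array([188.16593235, 542.8058099 , 230.40225365]), 'ee_rot': array([-3.13979445e+00, -2.75284879e-04,  2.80779508e+00]), 'wrist_force': array([ 0.14270542, -0.01797987, -0.11930413]), 'ft_torque': array([-0.01228983,  0.00065699, -0.00589912]), 'gripper_force': 0.0, 'finger_gap': 85.39815058363642}
scene {'intrinsics': array([[477.04381564,   0.        , 280.93883958],
       [  0.        , 477.04381564, 205.32027799],
       [  0.        ,   0.        ,   1.        ]]), 'world_from_camera': array([[ 8.02007326e-01, -4.91887591e-01,  3.38867006e-01,
         9.76364914e+02],
       [ 5.97246442e-01,  6.51832507e-01, -4.67344702e-01,
        -6.26186756e+02],
       [ 8.99652941e-03,
[... 511 characters left out ...]
],
       [-3.04044650e-03,  7.11498157e-01,  7.02681384e-01,
         8.35751595e+02],
       [ 0.00000000e+00,  0.00000000e+00,  0.00000000e+00,
         1.00000000e+00]])}
{'intrinsics': array([[357.04651874,   0.        , 276.60350814],
       [  0.        , 357.04651874, 213.17224924],
       [  0.        ,   0.        ,   1.        ]]), 'T_tool_cam': array([[-1.69920826e-03,  9.54980056e-01,  2.96665140e-01,
         7.69563256e+01],
       [ 9.99998478e-01,  1.74045374e-03,  1.25080616e-04,
        -3.83081821e-01],
       [-3.96882460e-04,  2.96664901e-01, -9.54981559e-01,
        -1.42929624e+02],
       [ 0.00000000e+00,  0.00000000e+00,  0.00000000e+00,
         1.00000000e+00]])}
```

View pics/scene0.png

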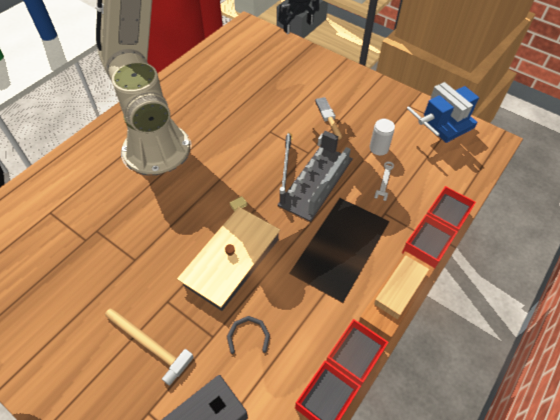

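View pics/side0.png

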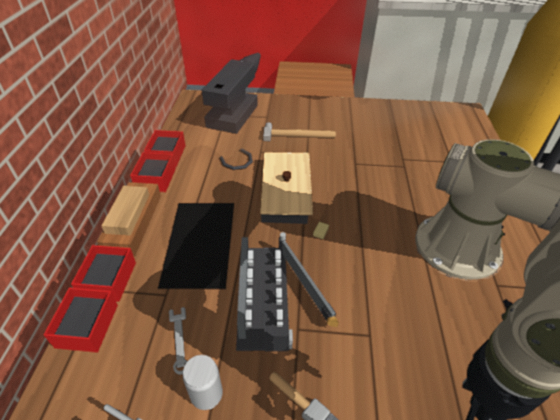

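```bash
cat > h.py <<'E'
from workcell import arm,viewer,job
import cv2,numpy as np
from scipy.spatial.transform import Rotation as Ro
def toolT():
    s=arm.read_state(); T=np.eye(4); T[:3,:3]=Ro.from_euler('xyz',s['ee_rot']).as_matrix(); T[:3,3]=s['position']; return T
def model(n,T=None):
    m=viewer.camera_model(n)
    W=m['world_from_camera'] if n!='wrist' else (toolT() if T is None else T)@m['T_tool_cam']
    return m['intrinsics'],W
def back(n,uv,z,T=None):
    K,W=model(n,T); out=[]
    for (u,v) in np.atleast_2d(uv):
        d=np.linalg.inv(K)@[u,v,1]; d=W[:3,:3]@[d[0],-d[1],-d[2]]
        o=W[:3,3]; out.append((o+d*(z-o[2])/d[2])[:2])
    return np.array(out)
def proj(n,P,T=None):
    K,W=model(n,T); P=np.atleast_2d(P)
    c=(P-W[:3,3])@W[:3,:3]; q=np.c_[c[:,0],-c[:,1],-c[:,2]]@K.T
    return q[:,:2]/q[:,2:]
def grab(n,name,scale=None):
    T=toolT(); im=viewer.camera(n)[:,:,::-1].copy(); cv2.imwrite(f'pics/{name}.png',im); np.save(f'pics/{name}.npy',T); return im,T
def st():
    s=arm.read_state(); print('t',round(s['t'],2),'pos',s['position'].round(1),'rot',s['ee_rot'].round(3),'F',s['wrist_force'].round(1),'M',s['ft_torque'].round(2),'gap',round(s['finger_gap'],1),'gf',round(s['gripper_force'],1),'j',s['joint_pos'].round(2))
def off(xyz,yaw):
    """tool offset (mm) and turn (deg) from present to world xyz, tool down with yaw"""
    T=toolT(); s=arm.read_state()
    d=(yaw-s['ee_rot'][2]+np.pi/2)%np.pi-np.pi/2
    print('world d',(np.array(xyz)-T[:3,3]).round(1),'tool offset',(T[:3,:3].T@(np.array(xyz)-T[:3,3])).round(1),'turn',np.degrees(-d).round(1))
E
python3 - <<'E'
from h import *
print('lid sc',back('scene',[(245,208),(280,236),(222,305),(179,277)],48).round(0).tolist())
print('knob',back('scene',[(230,248)],63),back('side',[(287,175)],63))
print('mat sc',back('scene',[(346,198),(388,219),(343,300),(291,271)],2).round(0).tolist())
print('mat sd',back('side',[(178,203),(235,204),(226,288),(160,287)],2).round(0).tolist())
print('lid sd',back('side',[(264,153),(309,153),(311,212),(262,213)],48).round(0).tolist())
print('rack base',back('side',[(239,348),(290,348)],8).round(0).tolist(), 'plate top',back('side',[(246,240)],74), 'hinge',back('side',[(283,236)],60),'free',back('side',[(333,320)],60))
a=cv2.imread('pics/scene0.png')[100:320,170:400]; cv2.imwrite('pics/sc_crop.png',cv2.resize(a,None,fx=3.4,fy=2.7 if 0 else 3.4,interpolation=3)[:600*1,:])
a=cv2.imread('pics/side0.png')[220:360,200:360]; cv2.imwrite('pics/sd_crop.png',cv2.resize(a,None,fx=4,fy=4,interpolation=3))
E
```

```text
lid sc [[418.0, -37.0], [558.0, -52.0], [564.0, -309.0], [419.0, -318.0]]
knob [[ 477.15750011 -173.21989593]] [[ 478.37898615 -182.95529483]]
mat sc [[623.0, 206.0], [767.0, 216.0], [800.0, -89.0], [635.0, -103.0]]
mat sd [[802.0, -93.0], [629.0, -105.0], [603.0, 197.0], [768.0, 210.0]]
lid sd [[562.0, -308.0], [415.0, -321.0], [401.0, -45.0], [538.0, -28.0]]
rack base [[546.0, 353.0], [435.0, 343.0]] plate top [[563.68897422  97.78518601]] hinge [[472.23361507  62.84135681]] free [[346.4813825  296.03868163]]
```

View pics/sd_crop.png

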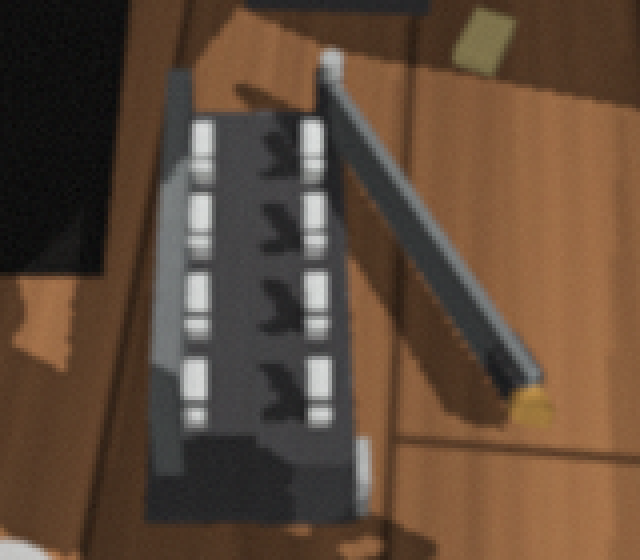

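Call:
move_arm:
  increments:
    - {"offset": [0, 0, -50], "turn": -9.5}
    - {"offset": [0, 0, -50], "turn": -9.5}
    - {"offset": [-35, -45, 0], "turn": 0}
    - {"offset": [-35, -45, 0], "turn": 0}
    - {"offset": [-35, -45, 0], "turn": 0}
  jaw: 0

```text
t: 0.72
position: [293.7, 406.7, 331.0]
ee_rot: [-3.141, -0.0, 3.14]
wrist_force: [0.1, 0.0, -0.8]
finger_gap: 85.6
gripper_force: 0.0
```

Call:
move_arm:
  increments:
    - {"offset": [-35, -45, 0], "turn": 0}
    - {"offset": [-35, -45, 0], "turn": 0}
    - {"offset": [-35, -45, 0], "turn": 0}
    - {"offset": [-35, -45, 0], "turn": 0}
    - {"offset": [-35, -45, 0], "turn": 0}

```text
t: 1.35
position: [468.3, 181.0, 331.0]
ee_rot: [3.141, -0.0, 3.139]
wrist_force: [0.8, 0.7, 0.8]
finger_gap: 85.2
gripper_force: 0.0
```

Call:
move_arm:
  increments:
    - {"offset": [0, 0, 0], "turn": 0}
    - {"offset": [0, 0, 0], "turn": 0}

```text
t: 1.6
position: [467.2, 182.6, 330.9]
ee_rot: [3.141, -0.001, 3.139]
wrist_force: [-0.8, -0.4, 0.2]
finger_gap: 85.6
gripper_force: 0.0
```

```bash
python3 - <<'E'
from h import *
st()
im,T=grab('wrist','w1')
cv2.imwrite('pics/w1b.png',cv2.resize(im,(800,600),interpolation=3)); st()
E
```

```text
t 1.6 pos [467.2 182.6 330.9] rot [ 3.141e+00 -1.000e-03  3.139e+00] F [-0.8 -0.4  0.2] M [-0.05  0.03  0.01] gap 85.6 gf 0.0 j [0.21 0.16 0.09 1.5  0.   0.22]
t 1.65 pos [467.  183.2 331.1] rot [ 3.141e+00 -1.000e-03  3.140e+00] F [-0.3 -0.1  0. ] M [ 0.01 -0.01  0.01] gap 85.3 gf 0.0 j [0.21 0.16 0.09 1.5  0.   0.22]
```

View pics/w1b.png

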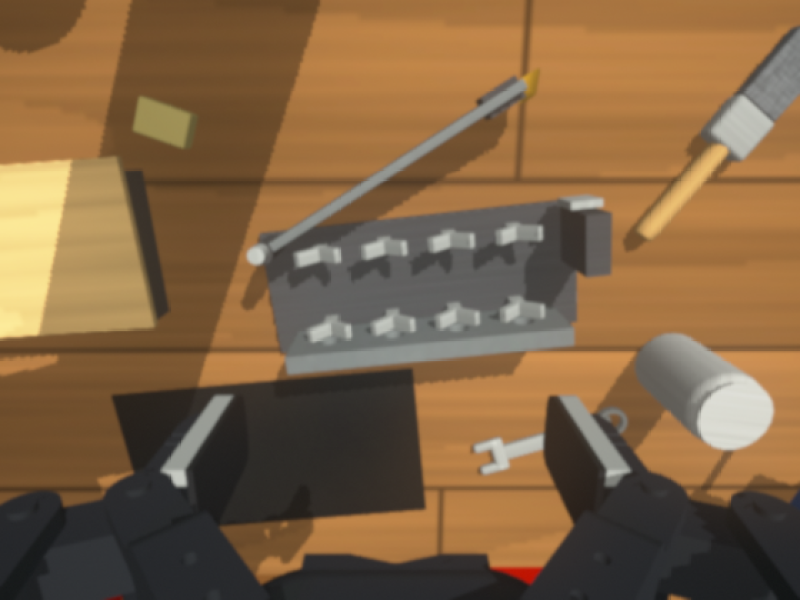

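```bash
cat >> h.py <<'E'
def fit2(L,Wd):
    L=np.array(L,float);Wd=np.array(Wd,float);a=L.mean(0);b=Wd.mean(0)
    H=(L-a).T@(Wd-b);th=np.arctan2(H[0,1]-H[1,0],H[0,0]+H[1,1])
    R=np.array([[np.cos(th),-np.sin(th)],[np.sin(th),np.cos(th)]]);t=b-R@a
    return t,th,(L@R.T+t-Wd)
def loc(t,th,P):
    P=np.atleast_2d(np.array(P,float));c,s=np.cos(th),np.sin(th)
    return np.c_[P[:,:2]@np.array([[c,s],[-s,c]])+t,P[:,2]]
E
python3 - <<'E'
from h import *
T=np.load('pics/w1.npy'); im=cv2.imread('pics/w1.png')
uv=np.array([(318,256),(385,248),(451,240),(519,232),(329,331),(393,322),(457,317),(522,310)])*.7
W=back('wrist',uv,49,T)
L=[(x,y) for x in(-31,39) for y in(-87,-29,29,87)]
t,th,r=fit2(L,W); print(t,th,r.round(1).tolist())
big=cv2.resize(im[120:280,150:450],None,fx=2.6,fy=2.6,interpolation=3)
for y in(-87,-29,29,87):
  for p in [(-37,y,52),(-25,y,52),(33,y,52),(45,y,52)]: pass
P=[(x,y,52) for y in(-87,-29,29,87) for x in(-37,-25,33,45)]+[(45,y,74) for y in(-110,-50,0,50,110)]
for u,v in proj('wrist',loc(t,th,P),T):
    cv2.circle(big,(int((u-150)*2.6),int((v-120)*2.6)),3,(0,0,255),1)
cv2.imwrite('pics/w1c.png',big)
m=back('wrist',np.array([(112,396),(413,370),(425,508)])*.7,2,T); print('mat',m)
print('hinge',back('wrist',np.array([(257,255),(524,84)])*.7,60,T))
print('lid corners',back('wrist',np.array([(118,157),(156,327)])*.7,48,T), 'soap',back('wrist',np.array([(165,122)])*.7,18,T))
E
```

```text
[498.48973046 204.79617985] 0.10851126265057241 [[-1.4, -2.4], [-1.1, -1.5], [-0.9, 0.6], [-0.7, 1.7], [0.6, -1.2], [2.5, -0.3], [0.5, 1.1], [0.4, 2.1]]
mat [[ 633.0615539  -108.23773198]
 [ 605.57673243  200.10957293]
 [ 771.83842544  214.29135488]]
hinge [[475.12163568  68.78550568]
 [345.94003269 279.86704625]]
lid corners [[397.18923305 -39.20890282]
 [541.92792968 -29.4724268 ]] soap [[369.55850262 -10.60000462]]
```

View pics/w1c.png

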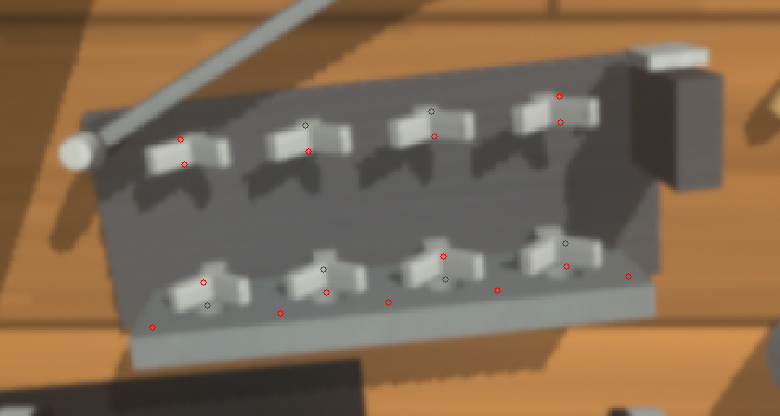

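```bash
python3 - <<'E'
from h import *
from scipy.optimize import least_squares
T=np.load('pics/w1.npy'); im=cv2.imread('pics/w1.png')
o=np.array([150,120])
px=np.array([(193,150),(314,140),(434,127),(556,114),(211,288),(327,277),(443,265),(562,254)])/2.6+o
l=np.array([(130,338),(655,288)])/2.6+o
n=np.array([-(l[1]-l[0])[1],(l[1]-l[0])[0]]);n/=np.linalg.norm(n)
ys=(-87,-29,29,87)
def res(p,z=None):
    t,th=p[:2],p[2]; zv=p[3]
    A=proj('wrist',loc(t,th,[(x,y,zv) for x in(-31,39) for y in ys]),T)-px
    B=(proj('wrist',loc(t,th,[(45,-100,74),(45,100,74)]),T)-l[0])@n
    return np.r_[A.ravel(),2*B]
s=least_squares(res,[498,204,.108,40]); print(s.x.round(3),s.fun.round(1))
E
```

```text
[5.03311e+02 2.06954e+02 9.60000e-02 3.32350e+01] [ 0.3  0.8 -0.3  0.  -0.1  0.3 -0.3  0.6  1.1 -0.1  0.4 -0.1  0.1  0.3
 -1.   0.2 -0.7 -0.5]
```

Call:
move_arm:
  increments:
    - {"offset": [0, -60, 0], "turn": 0}
    - {"offset": [0, -60, 0], "turn": 0}
    - {"offset": [0, -60, 0], "turn": 0}
    - {"offset": [0, -60, 0], "turn": 0}
    - {"offset": [0, -60, 20], "turn": 0}

```text
t: 2.28
position: [467.6, -116.9, 313.0]
ee_rot: [-3.14, 0.004, -3.141]
wrist_force: [1.3, -0.6, -0.0]
finger_gap: 85.1
gripper_force: 0.0
```

Call:
move_arm:
  increments:
    - {"offset": [0, -50, 40], "turn": -4}
    - {"offset": [0, 0, 20], "turn": 0}
    - {"offset": [0, 0, 0], "turn": 0}

```text
t: 2.65
position: [465.9, -163.9, 251.1]
ee_rot: [3.139, -0.003, -3.073]
wrist_force: [0.4, 0.1, 1.2]
finger_gap: 85.4
gripper_force: 0.0
```

```bash
python3 - <<'E'
from h import *
st()
im,T=grab('wrist','w2')
cv2.imwrite('pics/w2b.png',cv2.resize(im,(800,600),interpolation=3))
E
```

```text
t 2.65 pos [ 465.9 -163.9  251.1] rot [ 3.139e+00 -3.000e-03 -3.073e+00] F [0.4 0.1 1.2] M [0.03 0.05 0.06] gap 85.4 gf 0.0 j [-0.5   0.15 -0.11  1.31  0.   -0.57]
```

View pics/w2b.png

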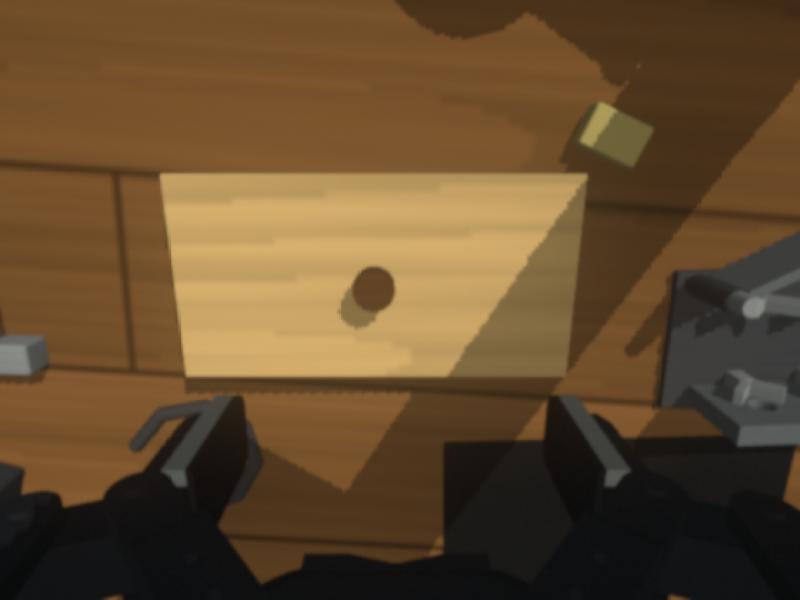

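```bash
python3 - <<'E'
from h import *
T=np.load('pics/w2.npy')
W=back('wrist',np.array([(161,174),(588,174),(569,376),(186,377)])*.7,48,T); print(W.round(1))
print(fit2([(-73,-141),(-73,141),(73,141),(73,-141)],W))
k=back('wrist',np.array([(374,286)])*.7,76,T)[0]; print('knob',k)
off([k[0],k[1],57],0.068+np.pi)
E
```

```text
[[ 416.3 -320.9]
 [ 397.4  -40.5]
 [ 542.5  -28.7]
 [ 562.  -312.3]]
(array([ 479.56229589, -175.60759916]), np.float64(0.06838990272894697), array([[ 0.10854254, -0.33431015],
       [-0.33919058,  0.58944771],
       [ 0.24482314, -1.25961821],
       [-0.01417509,  1.00448065]]))
knob [ 475.48245722 -176.39361823]
world d [   8.9  -12.5 -195.4] tool offset [ -8.2 -13.3 195.4] turn 0.1
```

Call:
move_arm:
  increments:
    - {"offset": [-11, -13, 40], "turn": 0}
    - {"offset": [0, 0, 50], "turn": 0}
    - {"offset": [0, 0, 50], "turn": 0}
    - {"offset": [0, 0, 50], "turn": 0}
    - {"offset": [0, 0, 10], "turn": 0}
  jaw: 70

```text
t: 3.32
position: [477.7, -175.4, 51.1]
ee_rot: [3.139, -0.003, -3.071]
wrist_force: [-0.6, -0.8, -0.4]
finger_gap: 62.0
gripper_force: 0.0
```

Call:
move_arm:
  increments:
    - {"offset": [0, 0, 0], "turn": 0}
    - {"offset": [0, 0, 0], "turn": 0}
    - {"offset": [0, 0, 0], "turn": 0}
    - {"offset": [0, 0, 0], "turn": 0}
    - {"offset": [0, 0, 0], "turn": 0}
  jaw: 255
  squeeze: 50

```text
t: 3.95
position: [480.8, -178.3, 55.2]
ee_rot: [-3.14, 0.005, -3.074]
wrist_force: [-0.1, 2.8, 6.9]
finger_gap: 26.1
gripper_force: 49.4
```

Call:
move_arm:
  increments:
    - {"offset": [0, 0, -15], "turn": 0}
    - {"offset": [0, 0, -25], "turn": 0}
    - {"offset": [0, 0, -40], "turn": 0}
    - {"offset": [0, 0, -50], "turn": 0}
    - {"offset": [0, 0, 0], "turn": 0}

```text
t: 4.58
position: [481.3, -179.3, 188.0]
ee_rot: [-3.136, 0.008, -3.074]
wrist_force: [0.0, -1.2, -1.2]
finger_gap: 26.0
gripper_force: 49.7
```

```bash
python3 - <<'E'
from h import *
st(); off([702.4,53,170],0.088+np.pi)
E
```

```text
t 4.58 pos [ 481.3 -179.3  188. ] rot [-3.136  0.008 -3.074] F [ 0.  -1.2 -1.2] M [-0.05 -0.02 -0.04] gap 26.0 gf 49.7 j [-0.51  0.2  -0.21  1.15 -0.   -0.58]
world d [221.1 232.3 -18. ] tool offset [-236.1  216.9   18.7] turn -1.2
```

Call:
move_arm:
  increments:
    - {"offset": [-40, 36, 0], "turn": -1.2}
    - {"offset": [-39, 36, 0], "turn": 0}
    - {"offset": [-39, 36, 0], "turn": 0}
    - {"offset": [-39, 36, 0], "turn": 0}
    - {"offset": [-39, 36, 0], "turn": 0}

```text
t: 5.2
position: [659.3, 19.5, 182.0]
ee_rot: [-3.142, -0.001, -3.053]
wrist_force: [-0.1, -1.3, -2.0]
finger_gap: 26.3
gripper_force: 49.6
```

Call:
move_arm:
  increments:
    - {"offset": [-39, 36, 0], "turn": 0}
    - {"offset": [0, 0, 20], "turn": 0}
    - {"offset": [0, 0, 0], "turn": 0}
    - {"offset": [0, 0, 0], "turn": 0}

```text
t: 5.7
position: [693.9, 57.0, 162.6]
ee_rot: [3.142, -0.001, -3.054]
wrist_force: [0.3, -0.2, -1.4]
finger_gap: 26.0
gripper_force: 49.7
```

```bash
python3 - <<'E'
from h import *
st(); off([702.4,53,19],0.088+np.pi)
E
```

```text
t 5.7 pos [693.9  57.  162.6] rot [ 3.142e+00 -1.000e-03 -3.054e+00] F [ 0.3 -0.2 -1.4] M [ 0.01 -0.01  0.02] gap 26.0 gf 49.7 j [-0.03  0.58  0.29  1.28 -0.   -0.12]
world d [   8.5   -4.  -143.6] tool offset [ -8.2  -4.8 143.6] turn -0.0
```

Call:
move_arm:
  increments:
    - {"offset": [-8, -5, 40], "turn": 0}
    - {"offset": [0, 0, 50], "turn": 0}
    - {"offset": [0, 0, 40], "turn": 0}
    - {"offset": [0, 0, 8], "turn": 0}
    - {"offset": [0, 0, 0], "turn": 0}

```text
t: 6.32
position: [703.4, 52.7, 25.8]
ee_rot: [-3.142, 0.001, -3.054]
wrist_force: [0.8, 0.2, -1.0]
finger_gap: 25.6
gripper_force: 49.7
```

Call:
move_arm:
  increments:
    - {"offset": [0, 0, 2], "turn": 0}
    - {"offset": [0, 0, 2], "turn": 0}
    - {"offset": [0, 0, 0], "turn": 0}

```text
t: 6.7
position: [703.4, 53.3, 21.4]
ee_rot: [-3.142, 0.001, -3.053]
wrist_force: [-0.1, -0.5, -2.1]
finger_gap: 26.3
gripper_force: 49.7
```

Call:
move_arm:
  increments:
    - {"offset": [0, 0, 2], "turn": 0}
    - {"offset": [0, 0, 1], "turn": 0}
    - {"offset": [0, 0, 0], "turn": 0}

```text
t: 7.08
position: [702.9, 53.3, 17.4]
ee_rot: [3.141, -0.0, -3.053]
wrist_force: [0.6, -0.0, -0.9]
finger_gap: 26.3
gripper_force: 49.9
```

Call:
move_arm:
  increments:
    - {"offset": [0, 0, 1], "turn": 0}
    - {"offset": [0, 0, 0], "turn": 0}

```text
t: 7.32
position: [702.9, 53.3, 17.3]
ee_rot: [3.142, 0.0, -3.053]
wrist_force: [-3.4, -0.7, 4.5]
finger_gap: 26.0
gripper_force: 50.3
```

Call:
move_arm:
  increments:
    - {"offset": [0, 0, 1], "turn": 0}
    - {"offset": [0, 0, 0], "turn": 0}

```text
t: 7.58
position: [703.0, 53.3, 17.3]
ee_rot: [-3.141, 0.001, -3.053]
wrist_force: [-4.8, -0.3, 8.8]
finger_gap: 26.5
gripper_force: 50.9
```

Call:
move_arm:
  increments:
    - {"offset": [0, 0, 0], "turn": 0}
    - {"offset": [0, 0, 0], "turn": 0}
    - {"offset": [0, 0, 0], "turn": 0}
    - {"offset": [0, 0, -40], "turn": 0}
    - {"offset": [0, 0, -60], "turn": 0}
  jaw: 70

```text
t: 8.2
position: [701.1, 53.3, 113.5]
ee_rot: [3.141, -0.006, -3.053]
wrist_force: [1.3, -0.8, 0.5]
finger_gap: 61.8
gripper_force: 0.0
```

Call:
move_arm:
  increments:
    - {"offset": [50, 0, -60], "turn": 0}
    - {"offset": [50, 0, -60], "turn": 0}
    - {"offset": [0, 0, 0], "turn": 0}
    - {"offset": [0, 0, 0], "turn": 0}
  jaw: 0

```text
t: 8.7
position: [623.5, 46.1, 211.5]
ee_rot: [-3.142, 0.001, -3.053]
wrist_force: [-0.4, 0.8, -1.2]
finger_gap: 85.6
gripper_force: 0.0
```

```bash
python3 - <<'E'
from h import *
st(); im,T=grab('wrist','w3')
off([500,-175,250],0.068+np.pi)
E
```

```text
t 8.7 pos [623.5  46.1 211.5] rot [-3.142e+00  1.000e-03 -3.053e+00] F [-0.4  0.8 -1.2] M [-0.02  0.06 -0.04] gap 85.6 gf 0.0 j [-0.05  0.42  0.15  1.3   0.   -0.14]
world d [-123.3 -221.2   39.6] tool offset [ 142.4 -209.4  -39.6] turn 1.2
```

View pics/w3.png

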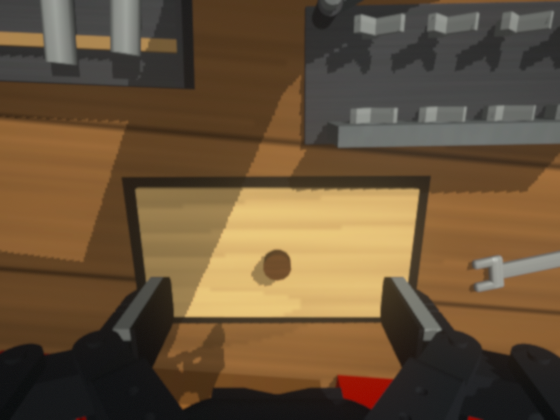

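Call:
move_arm:
  increments:
    - {"offset": [28, -42, -8], "turn": 1.2}
    - {"offset": [28, -42, -8], "turn": 0}
    - {"offset": [28, -42, -8], "turn": 0}
    - {"offset": [28, -42, -8], "turn": 0}
    - {"offset": [28, -42, -8], "turn": 0}

```text
t: 9.38
position: [497.9, -174.6, 249.5]
ee_rot: [3.14, -0.003, -3.074]
wrist_force: [-0.0, 0.0, 0.5]
finger_gap: 85.8
gripper_force: 0.0
```

Call:
move_arm:
  increments:
    - {"offset": [0, 0, 30], "turn": 0}
    - {"offset": [0, 0, 0], "turn": 0}
    - {"offset": [0, 0, 0], "turn": 0}

```text
t: 9.75
position: [498.8, -172.9, 220.8]
ee_rot: [3.14, -0.002, -3.073]
wrist_force: [0.5, -0.5, 0.7]
finger_gap: 85.4
gripper_force: 0.0
```

```bash
python3 - <<'E'
from h import *
st(); im,T=grab('wrist','w4'); cv2.imwrite('pics/w4b.png',cv2.resize(im[20:300,30:530],None,fx=1.6,fy=1.6,interpolation=3))
E
```

```text
t 9.75 pos [ 498.8 -172.9  220.8] rot [ 3.140e+00 -2.000e-03 -3.073e+00] F [ 0.5 -0.5  0.7] M [ 0.01  0.03 -0.02] gap 85.4 gf 0.0 j [-0.49  0.23 -0.1   1.25  0.   -0.55]
```

View pics/w4b.png

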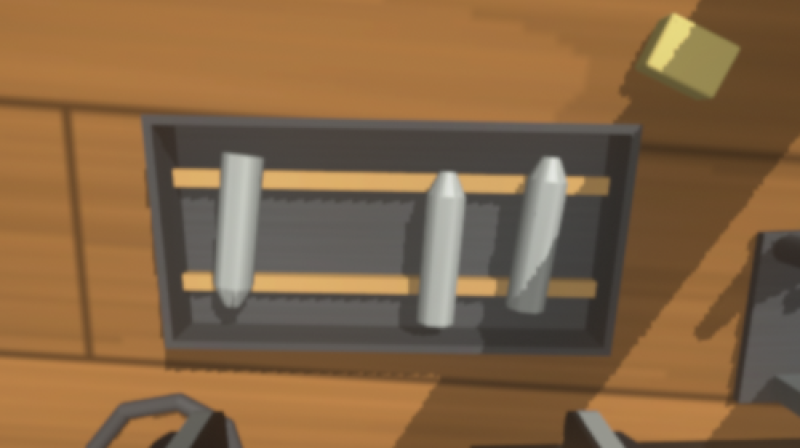

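```bash
python3 - <<'E'
from h import *
T=np.load('pics/w4.npy')
f=lambda p:np.array(p,float)/1.6+[30,20]
W=back('wrist',f([(145,118),(640,126),(610,353),(168,343)]),40,T); print(W.round(1))
t,th,r=fit2([(-67,-135),(-67,135),(67,135),(67,-135)],W); print(t,th,r.round(1).tolist())
for n,a,b in [('A',(243,154),(232,305)),('B',(447,172),(436,326)),('C',(552,158),(527,312))]:
    for z in (28,):
        e=back('wrist',f([a,b]),z,T); d=e[1]-e[0]; print(n,e.round(1).tolist(),'mid',e.mean(0).round(1),'len',np.linalg.norm(d).round(1),'yaw',np.arctan2(d[1],d[0]).round(3),'local', np.round((e.mean(0)-t)@np.array([[np.cos(th),-np.sin(th)],[np.sin(th),np.cos(th)]]),1))
print('nests',loc([503.3,207],.096,[(7,y,45) for y in(-87,-29,29,87)]).round(1).tolist())
E
```

```text
[[ 423.7 -312.1]
 [ 410.   -45.7]
 [ 541.3  -38.5]
 [ 552.5 -306.2]]
[ 481.86389693 -175.5992289 ] 0.0472237473883522 [[-2.4, -1.5], [-1.4, 1.7], [1.1, 0.9], [2.7, -1.1]]
A [[439.5, -262.8], [529.7, -270.5]] mid [ 484.6 -266.7] len 90.5 yaw -0.086 local [ -1.5 -91.1]
B [[441.7, -146.3], [535.0, -144.4]] mid [ 488.4 -145.4] len 93.3 yaw 0.02 local [ 7.9 29.9]
C [[430.0, -87.4], [522.2, -89.2]] mid [476.1 -88.3] len 92.2 yaw -0.02 local [-1.6 87.5]
nests [[518.6, 121.1, 45.0], [513.0, 178.8, 45.0], [507.5, 236.5, 45.0], [501.9, 294.3, 45.0]]
```

Call:
move_arm:
  increments:
    - {"offset": [3, -45, 40], "turn": 4.5}
    - {"offset": [4, -48, 50], "turn": 4.5}
    - {"offset": [0, 0, 50], "turn": 0}
    - {"offset": [0, 0, 15], "turn": 0}
    - {"offset": [0, 0, 0], "turn": 0}
  jaw: 145

```text
t: 10.42
position: [494.8, -260.7, 71.5]
ee_rot: [3.141, -0.001, 3.054]
wrist_force: [0.4, 0.3, 0.7]
finger_gap: 37.1
gripper_force: 0.0
```

```bash
python3 - <<'E'
from h import *
st(); off([485,-266.7,11],-0.086+np.pi)
E
```

```text
t 10.43 pos [ 494.8 -260.7   71.5] rot [ 3.141e+00 -1.000e-03  3.054e+00] F [0.4 0.3 0.7] M [ 0.01 -0.01  0.02] gap 37.1 gf 0.0 j [-0.63  0.38 -0.26  0.93  0.   -0.54]
world d [ -9.8  -6.  -60.5] tool offset [ 9.2 -6.8 60.5] turn -0.1
```

Call:
move_arm:
  increments:
    - {"offset": [9, -7, 0], "turn": 0}
    - {"offset": [0, 0, 20], "turn": 0}
    - {"offset": [0, 0, 0], "turn": 0}

```text
t: 10.8
position: [484.8, -267.8, 52.4]
ee_rot: [-3.141, 0.0, 3.052]
wrist_force: [-0.6, 1.0, 0.1]
finger_gap: 36.8
gripper_force: 0.0
```

```bash
python3 - <<'E'
from h import *
st(); off([485,-266.7,11],-0.086+np.pi)
E
```

```text
t 10.8 pos [ 484.8 -267.8   52.4] rot [-3.141  0.     3.052] F [-0.6  1.   0.1] M [ 0.02 -0.   -0.  ] gap 36.8 gf 0.0 j [-0.65  0.39 -0.3   0.88 -0.   -0.56]
world d [  0.2   1.1 -41.4] tool offset [-0.   1.2 41.4] turn -0.2
```

Call:
move_arm:
  increments:
    - {"offset": [0, 0, 25], "turn": 0}
    - {"offset": [0, 0, 15], "turn": 0}
    - {"offset": [0, 0, 0], "turn": 0}

```text
t: 11.18
position: [484.5, -267.3, 11.2]
ee_rot: [3.141, -0.001, 3.052]
wrist_force: [0.1, 0.0, 0.4]
finger_gap: 36.9
gripper_force: 0.0
```

Call:
move_arm:
  increments:
    - {"offset": [0, 0, 0], "turn": 0}
    - {"offset": [0, 0, 0], "turn": 0}
    - {"offset": [0, 0, 0], "turn": 0}
    - {"offset": [0, 0, 0], "turn": 0}
  jaw: 255
  squeeze: 70

```text
t: 11.68
position: [485.5, -268.1, 12.5]
ee_rot: [-3.141, 0.001, 3.052]
wrist_force: [-1.5, -0.0, 5.4]
finger_gap: 20.0
gripper_force: 69.1
```

Call:
move_arm:
  increments:
    - {"offset": [0, 0, -15], "turn": 0}
    - {"offset": [0, 0, -40], "turn": 0}
    - {"offset": [0, 0, -50], "turn": 0}
    - {"offset": [0, 0, -50], "turn": 0}
    - {"offset": [0, 0, 0], "turn": 0}

```text
t: 12.3
position: [487.4, -269.5, 171.6]
ee_rot: [-3.137, 0.008, 3.052]
wrist_force: [0.8, -0.3, -4.1]
finger_gap: 20.5
gripper_force: 69.2
```

```bash
python3 - <<'E'
from h import *
st(); off([495,121.1,165],0.096+np.pi)
E
```

```text
t 12.3 pos [ 487.4 -269.5  171.6] rot [-3.137  0.008  3.052] F [ 0.8 -0.3 -4.1] M [ 0.01 -0.01 -0.  ] gap 20.5 gf 69.2 j [-0.65  0.3  -0.13  1.14  0.   -0.56]
world d [  7.6 390.6  -6.6] tool offset [ 27.3 389.7   4.5] turn -10.6
```

Call:
move_arm:
  increments:
    - {"offset": [0, 0, 0], "turn": -5.3}
    - {"offset": [0, 0, 0], "turn": -5.3}
    - {"offset": [-8, 55, 0], "turn": 0}
    - {"offset": [-8, 55, 0], "turn": 0}
    - {"offset": [-8, 55, 0], "turn": 0}

```text
t: 12.92
position: [492.0, -99.4, 165.0]
ee_rot: [3.14, -0.002, -3.047]
wrist_force: [1.2, 0.1, -3.3]
finger_gap: 19.7
gripper_force: 69.4
```

Call:
move_arm:
  increments:
    - {"offset": [-8, 55, 0], "turn": 0}
    - {"offset": [-8, 55, 0], "turn": 0}
    - {"offset": [-8, 55, 0], "turn": 0}
    - {"offset": [-8, 55, 30], "turn": 0}
    - {"offset": [0, 0, 20], "turn": 0}

```text
t: 13.55
position: [502.2, 123.9, 114.6]
ee_rot: [3.141, -0.003, -3.04]
wrist_force: [0.5, -0.2, -3.8]
finger_gap: 20.5
gripper_force: 69.8
```

Call:
move_arm:
  increments:
    - {"offset": [0, 0, 15], "turn": 0}
    - {"offset": [0, 0, 0], "turn": 0}
    - {"offset": [0, 0, 0], "turn": 0}

```text
t: 13.92
position: [504.5, 119.5, 102.2]
ee_rot: [3.142, 0.001, -3.048]
wrist_force: [0.3, 0.7, -2.4]
finger_gap: 20.1
gripper_force: 69.8
```

```bash
cat >> h.py <<'E'
RT=np.array([503.3,207.]);RTH=.096
def nest(i,dx,z): # off to nest place i, dx mm short of home
    p=loc(RT,RTH,[(7-dx,-87+58*i,z)])[0]; off(p,RTH+np.pi)
def rl():
    p=arm.read_state()['position'][:2]-RT; c,s=np.cos(RTH),np.sin(RTH); print('rack local',np.round([p@[c,s],p@[-s,c]],1))
E
python3 - <<'E'
from h import *
st(); nest(0,13,32); rl(); grab('wrist','w5')
E
```

```text
t 13.93 pos [504.5 119.5 102.2] rot [ 3.142e+00  1.000e-03 -3.048e+00] F [ 0.3  0.7 -2.4] M [-0.02 -0.01 -0.04] gap 20.1 gf 69.8 j [ 0.08  0.28 -0.33  0.96  0.   -0.02]
world d [  1.2   0.3 -70.2] tool offset [-1.2  0.2 70.2] turn -0.1
rack local [ -7.2 -87.2]
```

View pics/w5.png

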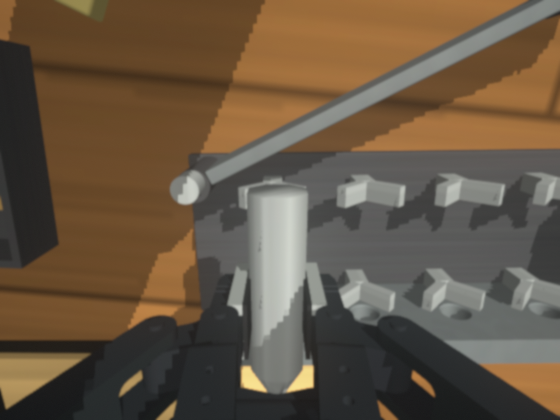

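```bash
python3 - <<'E'
from h import *
T=np.load('pics/w5.npy')
P=loc(RT,RTH,[(x,y,33) for x in (-31,39) for y in (-29,29)]+[(45,-100,74),(45,60,74)]); print(proj('wrist',P,T).round(1).tolist())
print(back('wrist',[(366,186),(465,183),(369,288),(456,284)],33,T)-P[:4,:2])
im=cv2.imread('pics/w5.png')[150:350,200:560]
for u,v in proj('wrist',P,T): cv2.circle(im,(int(u)-200,int(v)-150),2,(0,0,255),-1)
cv2.imwrite('pics/w5c.png',cv2.resize(im,None,fx=2.2,fy=2.2,interpolation=3))
E
```

```text
[[371.5, 192.9], [466.4, 192.6], [363.6, 294.5], [450.2, 294.2], [254.2, 341.6], [537.4, 340.7]]
[[-3.9735019  -4.07466447]
 [-5.78411228 -2.32596571]
 [-5.12272537  2.76228393]
 [-7.81053501  2.00770866]]
```

View pics/w5c.png

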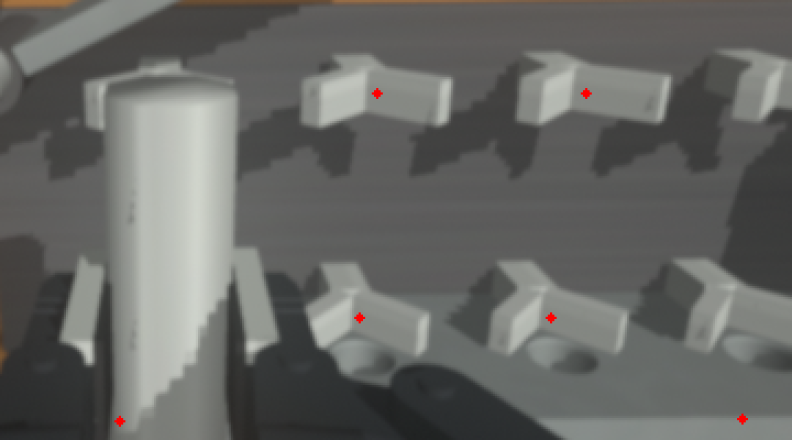

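```bash
python3 - <<'E'
from h import *
T=np.load('pics/w5.npy')
P=loc(RT,RTH,[(45,y,45) for y in (-29,29,87)]); print(proj('wrist',P,T).round(1).tolist())
for n,z in (('pin sq end top edge',None),):
  print('pin end', back('wrist',[(249,190),(305,190)],102.2+14,T).mean(0), back('wrist',[(274,392)],102.2+14,T))
q=toolT(); print(proj('wrist',[[*q[:2,3],116]],T))
E
```

```text
[[367.3, 312.3], [457.6, 312.0], [547.9, 311.7]]
pin end [458.70622556 115.45840291] [[551.36307059 122.71652631]]
[[276.53615927 299.77314241]]
```

Call:
move_arm:
  increments:
    - {"offset": [0, -1, 40], "turn": 0}
    - {"offset": [0, 0, 25], "turn": 0}
    - {"offset": [0, 0, 3], "turn": 0}
    - {"offset": [0, 0, 0], "turn": 0}

```text
t: 14.48
position: [504.9, 119.0, 34.8]
ee_rot: [3.141, 0.001, -3.047]
wrist_force: [0.3, 0.1, -2.9]
finger_gap: 20.4
gripper_force: 69.8
```

```bash
python3 - <<'E'
from h import *
st(); nest(0,0,32); rl()
E
```

```text
t 14.47 pos [504.9 119.   34.8] rot [ 3.141e+00  1.000e-03 -3.047e+00] F [ 0.3  0.1 -2.9] M [-0.02 -0.05  0.02] gap 20.4 gf 69.8 j [ 0.08  0.35 -0.42  0.8   0.   -0.02]
world d [13.7  2.  -2.8] tool offset [-13.9   0.7   2.9] turn -0.1
rack local [ -6.9 -87.7]
```

Call:
move_arm:
  increments:
    - {"offset": [0, 0, 1.5], "turn": 0}
    - {"offset": [0, 0, 0], "turn": 0}

```text
t: 14.72
position: [505.5, 119.1, 33.7]
ee_rot: [-3.141, 0.003, -3.046]
wrist_force: [0.0, -2.8, 1.6]
finger_gap: 20.2
gripper_force: 70.4
```

Call:
move_arm:
  increments:
    - {"offset": [0, 0, 1.5], "turn": 0}
    - {"offset": [0, 0, 0], "turn": 0}

```text
t: 14.98
position: [505.8, 118.5, 32.7]
ee_rot: [-3.14, 0.004, -3.046]
wrist_force: [-0.1, -4.8, 8.5]
finger_gap: 20.0
gripper_force: 71.2
```

Call:
move_arm:
  increments:
    - {"offset": [-2, 0, 0], "turn": 0}
    - {"offset": [-2, 0, 0], "turn": 0}
    - {"offset": [0, 0, 0], "turn": 0}

```text
t: 15.35
position: [507.0, 117.9, 31.7]
ee_rot: [-3.138, -0.002, -3.047]
wrist_force: [-5.3, -7.7, 9.1]
finger_gap: 20.1
gripper_force: 71.2
```

Call:
move_arm:
  increments:
    - {"offset": [0, -2.5, -1], "turn": 0}
    - {"offset": [0, 0, 0], "turn": 0}

```text
t: 15.6
position: [508.5, 117.3, 31.8]
ee_rot: [3.141, 0.0, -3.046]
wrist_force: [-0.7, 0.2, -3.6]
finger_gap: 20.4
gripper_force: 69.8
```

Call:
move_arm:
  increments:
    - {"offset": [-3, 0, 0], "turn": 0}
    - {"offset": [0, 0, 0], "turn": 0}

```text
t: 15.85
position: [511.7, 117.6, 31.7]
ee_rot: [3.142, 0.0, -3.046]
wrist_force: [0.1, -0.4, -2.4]
finger_gap: 20.6
gripper_force: 69.9
```

```bash
python3 - <<'E'
from h import *
st(); rl()
E
```

```text
t 15.85 pos [511.7 117.6  31.7] rot [ 3.142  0.    -3.046] F [ 0.1 -0.4 -2.4] M [-0.19 -0.01  0.03] gap 20.6 gf 69.9 j [ 0.07  0.37 -0.4   0.8   0.   -0.02]
rack local [ -0.2 -89.8]
```

Call:
move_arm:
  increments:
    - {"offset": [-3, 0, 0], "turn": 0}
    - {"offset": [0, 0, 0], "turn": 0}

```text
t: 16.1
position: [514.4, 118.1, 31.8]
ee_rot: [3.141, -0.0, -3.046]
wrist_force: [-1.9, 0.1, -1.1]
finger_gap: 20.4
gripper_force: 70.1
```

Call:
move_arm:
  increments:
    - {"offset": [-2, 0, 0], "turn": 0}
    - {"offset": [0, 0, 0], "turn": 0}

```text
t: 16.35
position: [516.1, 118.2, 31.9]
ee_rot: [3.141, -0.0, -3.046]
wrist_force: [-2.7, 0.8, 1.3]
finger_gap: 20.7
gripper_force: 70.3
```

Call:
move_arm:
  increments:
    - {"offset": [-2, 0, 0], "turn": 0}
    - {"offset": [0, 0, 0], "turn": 0}

```text
t: 16.6
position: [518.5, 118.4, 31.9]
ee_rot: [3.141, 0.0, -3.046]
wrist_force: [-3.7, 1.9, 1.0]
finger_gap: 20.3
gripper_force: 70.3
```

```bash
python3 - <<'E'
from h import *
st(); rl()
E
```

```text
t 16.6 pos [518.5 118.4  31.9] rot [ 3.141  0.    -3.046] F [-3.7  1.9  1. ] M [0.41 0.57 0.09] gap 20.3 gf 70.3 j [ 0.07  0.38 -0.39  0.81  0.   -0.02]
rack local [  6.7 -89.7]
```

Sliding on into the bore past x=0 (a square end would have stopped). Continue to the stop.

Call:
move_arm:
  increments:
    - {"offset": [-2, 0, 0], "turn": 0}
    - {"offset": [0, 0, 0], "turn": 0}

```text
t: 16.85
position: [519.6, 118.6, 31.8]
ee_rot: [3.141, -0.001, -3.046]
wrist_force: [-6.0, 2.6, 2.9]
finger_gap: 20.7
gripper_force: 70.6
```

Call:
move_arm:
  increments:
    - {"offset": [-2, 0, 0], "turn": 0}
    - {"offset": [0, 0, 0], "turn": 0}

```text
t: 17.1
position: [520.0, 118.7, 31.7]
ee_rot: [3.141, -0.004, -3.045]
wrist_force: [-9.9, 1.8, 5.6]
finger_gap: 20.3
gripper_force: 71.1
```

```bash
python3 - <<'E'
from h import *
st(); rl()
E
```

```text
t 17.1 pos [520.  118.7  31.7] rot [ 3.141 -0.004 -3.045] F [-9.9  1.8  5.6] M [0.34 1.71 0.37] gap 20.3 gf 71.1 j [ 0.07  0.38 -0.38  0.82  0.   -0.02]
rack local [  8.2 -89.5]
```

Call:
move_arm:
  increments:
    - {"offset": [-2, 0, 0], "turn": 0}
    - {"offset": [0, 0, 0], "turn": 0}

```text
t: 17.35
position: [520.1, 118.7, 31.6]
ee_rot: [3.141, -0.007, -3.045]
wrist_force: [-13.5, 1.4, 10.4]
finger_gap: 20.3
gripper_force: 71.6
```

Call:
move_arm:
  increments:
    - {"offset": [0, 0, 0], "turn": 0}
    - {"offset": [0, 0, 0], "turn": 0}
    - {"offset": [0, 0, 0], "turn": 0}
  jaw: 145

```text
t: 17.73
position: [525.4, 118.5, 32.1]
ee_rot: [-3.141, 0.002, -3.046]
wrist_force: [-0.4, 0.1, -0.4]
finger_gap: 37.2
gripper_force: 0.0
```

Call:
move_arm:
  increments:
    - {"offset": [0, 0, -20], "turn": 0}
    - {"offset": [0, 0, -60], "turn": 0}
    - {"offset": [0, 0, -60], "turn": 2.2}
    - {"offset": [0, 0, 0], "turn": 2.2}
    - {"offset": [0, 0, 0], "turn": 0}

```text
t: 18.35
position: [525.0, 118.6, 172.6]
ee_rot: [3.142, 0.002, -3.123]
wrist_force: [0.2, 0.2, -0.5]
finger_gap: 36.9
gripper_force: 0.0
```

```bash
sed -i 's/^RT=.*/RT=np.array([504.5,204.6]);RTH=.096/' h.py; python3 - <<'E'
from h import *
st(); im,T=grab('wrist','w6'); off([488.4,-145.4,165],np.pi+.02)
for y in(-87,-29): 
  print(proj('wrist',loc(RT,RTH,[(-38,y,56),(-38,y-5,56),(45,y,45)]),T).round(0).tolist())
E
```

```text
t 18.35 pos [525.  118.6 172.6] rot [ 3.142e+00  2.000e-03 -3.123e+00] F [ 0.2  0.2 -0.5] M [0.02 0.02 0.  ] gap 36.9 gf 0.0 j [ 0.07  0.27 -0.16  1.14 -0.    0.05]
world d [ -35.9 -263.9   -6.6] tool offset [  41.  -263.2    6.6] turn -0.0
[[272.0, 141.0], [265.0, 142.0], [280.0, 243.0]]
[[353.0, 135.0], [346.0, 135.0], [352.0, 238.0]]
```

View pics/w6.png

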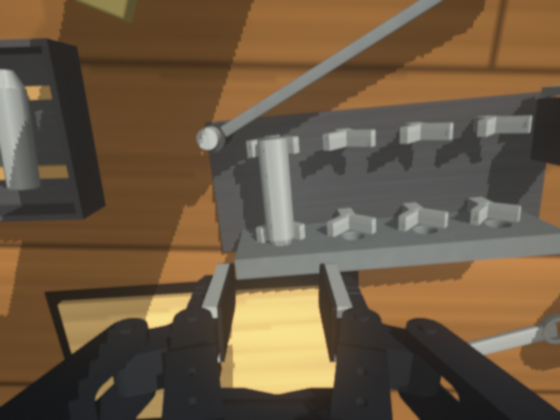

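Call:
move_arm:
  increments:
    - {"offset": [8, -52.6, 0], "turn": 0}
    - {"offset": [8, -52.6, 0], "turn": 0}
    - {"offset": [8, -52.6, 0], "turn": 0}
    - {"offset": [8, -52.6, 0], "turn": 0}
    - {"offset": [9, -52.6, 0], "turn": 0}

```text
t: 19.02
position: [487.2, -146.5, 170.5]
ee_rot: [3.141, -0.002, -3.122]
wrist_force: [-0.1, -0.3, 0.4]
finger_gap: 37.1
gripper_force: 0.0
```

Call:
move_arm:
  increments:
    - {"offset": [0, 0, 50], "turn": 0}
    - {"offset": [0, 0, 50], "turn": 0}
    - {"offset": [0, 0, 0], "turn": 0}
    - {"offset": [0, 0, 0], "turn": 0}

```text
t: 19.52
position: [488.6, -145.1, 72.5]
ee_rot: [3.142, -0.0, -3.122]
wrist_force: [-0.6, -0.7, 1.1]
finger_gap: 37.1
gripper_force: 0.0
```

```bash
python3 - <<'E'
from h import *
st(); off([488.4,-145.4,11],np.pi+.02)
E
```

```text
t 19.52 pos [ 488.6 -145.1   72.5] rot [ 3.142 -0.    -3.122] F [-0.6 -0.7  1.1] M [ 0.05  0.01 -0.02] gap 37.1 gf 0.0 j [-0.45  0.3  -0.39  0.89  0.   -0.47]
world d [ -0.2  -0.3 -61.5] tool offset [ 0.2 -0.3 61.5] turn -0.0
```

Call:
move_arm:
  increments:
    - {"offset": [0, 0, 35], "turn": 0}
    - {"offset": [0, 0, 26], "turn": 0}
    - {"offset": [0, 0, 0], "turn": 0}

```text
t: 19.9
position: [488.4, -144.8, 11.3]
ee_rot: [3.141, -0.0, -3.122]
wrist_force: [0.4, 1.0, 0.3]
finger_gap: 36.9
gripper_force: 0.0
```

Call:
move_arm:
  increments:
    - {"offset": [0, 0, 0], "turn": 0}
    - {"offset": [0, 0, 0], "turn": 0}
    - {"offset": [0, 0, 0], "turn": 0}
    - {"offset": [0, 0, 0], "turn": 0}
  jaw: 255

```text
t: 20.4
position: [490.0, -145.6, 12.9]
ee_rot: [-3.14, 0.004, -3.123]
wrist_force: [-0.7, 0.8, 6.3]
finger_gap: 20.3
gripper_force: 68.9
```

Call:
move_arm:
  increments:
    - {"offset": [0, 0, -15], "turn": 0}
    - {"offset": [0, 0, -45], "turn": 0}
    - {"offset": [0, 0, -50], "turn": 0}
    - {"offset": [0, 0, -50], "turn": 0}
    - {"offset": [-3, 53.4, 0], "turn": 0}

```text
t: 21.02
position: [493.9, -94.8, 176.5]
ee_rot: [-3.137, 0.01, -3.128]
wrist_force: [0.5, 0.6, -4.2]
finger_gap: 20.0
gripper_force: 69.3
```

Call:
move_arm:
  increments:
    - {"offset": [-3, 53.4, 0], "turn": 0}
    - {"offset": [-3, 53.4, 0], "turn": 0}
    - {"offset": [-3, 53.4, 0], "turn": 0}
    - {"offset": [-3, 53.4, 0], "turn": 0}
    - {"offset": [-3, 53.4, 0], "turn": 0}

```text
t: 21.65
position: [499.7, 177.3, 171.8]
ee_rot: [-3.142, 0.001, -3.123]
wrist_force: [1.1, -0.5, -2.5]
finger_gap: 20.3
gripper_force: 69.3
```

Call:
move_arm:
  increments:
    - {"offset": [0, 0, 0], "turn": -10.2}
    - {"offset": [0, 0, 0], "turn": -10.2}
    - {"offset": [0, 0, 0], "turn": -10.2}
    - {"offset": [0, 0, 0], "turn": -10.2}
    - {"offset": [0, 0, 0], "turn": -10.2}

```text
t: 22.28
position: [499.7, 175.5, 171.6]
ee_rot: [3.142, -0.0, -2.227]
wrist_force: [-0.4, 0.4, -2.4]
finger_gap: 20.3
gripper_force: 69.6
```

Call:
move_arm:
  increments:
    - {"offset": [0, 0, 0], "turn": -10.2}
    - {"offset": [0, 0, 0], "turn": -10.2}
    - {"offset": [0, 0, 0], "turn": -10.2}
    - {"offset": [0, 0, 0], "turn": -10.2}
    - {"offset": [0, 0, 0], "turn": -10.2}

```text
t: 22.9
position: [499.8, 175.5, 171.6]
ee_rot: [3.141, -0.0, -1.337]
wrist_force: [0.3, 0.2, -1.9]
finger_gap: 20.5
gripper_force: 69.6
```

Call:
move_arm:
  increments:
    - {"offset": [0, 0, 0], "turn": -10.2}
    - {"offset": [0, 0, 0], "turn": -10.2}
    - {"offset": [0, 0, 0], "turn": -10.2}
    - {"offset": [0, 0, 0], "turn": -10.2}
    - {"offset": [0, 0, 0], "turn": -10.2}

```text
t: 23.52
position: [499.7, 175.5, 171.6]
ee_rot: [3.141, 0.0, -0.447]
wrist_force: [-0.6, 0.7, -3.2]
finger_gap: 20.6
gripper_force: 69.6
```

Call:
move_arm:
  increments:
    - {"offset": [0, 0, 0], "turn": -10.2}
    - {"offset": [0, 0, 0], "turn": -10.2}
    - {"offset": [0, 0, 0], "turn": -10.2}
    - {"offset": [0, 0, 30], "turn": 0}
    - {"offset": [0, 0, 0], "turn": 0}

```text
t: 24.15
position: [498.0, 175.2, 139.6]
ee_rot: [3.141, 0.005, 0.081]
wrist_force: [-0.3, 0.1, -3.2]
finger_gap: 20.5
gripper_force: 69.5
```

```bash
python3 - <<'E'
from h import *
st(); nest(1,14,33)
E
```

```text
t 24.15 pos [498.  175.2 139.6] rot [3.141 0.005 0.081] F [-0.3  0.1 -3.2] M [-0.02  0.01 -0.01] gap 20.5 gf 69.5 j [ 0.19  0.27 -0.24  1.06 -0.   -3.04]
world d [ 2.300e+00 -1.000e-01 -1.066e+02] tool offset [  2.8   0.2 106.6] turn -0.8
```

Call:
move_arm:
  increments:
    - {"offset": [3, 0, 40], "turn": -0.8}
    - {"offset": [0, 0, 40], "turn": 0}
    - {"offset": [0, 0, 20], "turn": 0}
    - {"offset": [0, 0, 0], "turn": 0}

```text
t: 24.65
position: [502.1, 175.7, 40.4]
ee_rot: [3.141, 0.003, 0.095]
wrist_force: [-1.2, -0.3, -3.4]
finger_gap: 20.1
gripper_force: 69.6
```

```bash
python3 - <<'E'
from h import *
st(); nest(1,14,33)
E
```

```text
t 24.65 pos [502.1 175.7  40.4] rot [3.141e+00 3.000e-03 9.500e-02] F [-1.2 -0.3 -3.4] M [-0.02  0.02  0.  ] gap 20.1 gf 69.6 j [ 0.19  0.37 -0.37  0.83  0.   -3.05]
world d [-1.8 -0.6 -7.4] tool offset [-1.8  0.4  7.4] turn -0.0
```

Call:
move_arm:
  increments:
    - {"offset": [-1, 0.5, 5], "turn": 0}
    - {"offset": [0, 0, 1.5], "turn": 0}
    - {"offset": [0, 0, 0], "turn": 0}

```text
t: 25.02
position: [502.7, 175.4, 35.1]
ee_rot: [-3.141, -0.001, 0.096]
wrist_force: [0.2, -0.3, -3.3]
finger_gap: 20.2
gripper_force: 69.6
```

Call:
move_arm:
  increments:
    - {"offset": [0, 0, 1.5], "turn": 0}
    - {"offset": [0, 0, 0], "turn": 0}

```text
t: 25.28
position: [502.3, 175.3, 33.0]
ee_rot: [3.142, -0.0, 0.096]
wrist_force: [0.2, -0.8, -2.5]
finger_gap: 20.3
gripper_force: 69.6
```

Call:
move_arm:
  increments:
    - {"offset": [3, 0, 0], "turn": 0}
    - {"offset": [0, 0, 0], "turn": 0}

```text
t: 25.52
position: [505.7, 175.6, 32.9]
ee_rot: [-3.142, -0.001, 0.096]
wrist_force: [0.5, -0.7, -2.8]
finger_gap: 20.2
gripper_force: 69.7
```

```bash
python3 - <<'E'
from h import *
st(); rl()
E
```

```text
t 25.52 pos [505.7 175.6  32.9] rot [-3.142e+00 -1.000e-03  9.600e-02] F [ 0.5 -0.7 -2.8] M [-0.06 -0.09  0.04] gap 20.2 gf 69.7 j [ 0.18  0.38 -0.38  0.81  0.   -3.05]
rack local [ -1.6 -29. ]
```

Call:
move_arm:
  increments:
    - {"offset": [2, 0, 1], "turn": 0}
    - {"offset": [0, 0, 0], "turn": 0}

```text
t: 25.78
position: [506.4, 175.7, 32.5]
ee_rot: [3.141, 0.001, 0.096]
wrist_force: [-4.3, -0.9, 6.6]
finger_gap: 20.1
gripper_force: 70.8
```

Call:
move_arm:
  increments:
    - {"offset": [2, 0, 0], "turn": 0}
    - {"offset": [0, 0, 0], "turn": 0}

```text
t: 26.02
position: [506.8, 175.7, 32.4]
ee_rot: [3.141, 0.004, 0.097]
wrist_force: [-8.9, -2.2, 10.6]
finger_gap: 20.2
gripper_force: 71.3
```

Call:
move_arm:
  increments:
    - {"offset": [2, 0, 0], "turn": 0}
    - {"offset": [0, 0, 0], "turn": 0}

```text
t: 26.28
position: [507.6, 175.8, 32.4]
ee_rot: [3.141, 0.006, 0.097]
wrist_force: [-11.2, -3.0, 13.4]
finger_gap: 20.1
gripper_force: 71.6
```

Call:
move_arm:
  increments:
    - {"offset": [2, 0, 0], "turn": 0}
    - {"offset": [0, 0, 0], "turn": 0}

```text
t: 26.52
position: [508.9, 176.0, 32.4]
ee_rot: [3.141, 0.007, 0.097]
wrist_force: [-14.2, -1.3, 16.2]
finger_gap: 20.2
gripper_force: 71.8
```

```bash
python3 - <<'E'
from h import *
st(); rl()
E
```

```text
t 26.52 pos [508.9 176.   32.4] rot [3.141 0.007 0.097] F [-14.2  -1.3  16.2] M [-0.43  2.61  0.44] gap 20.2 gf 71.8 j [ 0.18  0.39 -0.36  0.83  0.   -3.06]
rack local [  1.6 -28.9]
```

Call:
move_arm:
  increments:
    - {"offset": [0, 0, -1.5], "turn": 0}
    - {"offset": [0, 0, 0], "turn": 0}

```text
t: 26.78
position: [512.0, 176.5, 32.9]
ee_rot: [-3.141, 0.002, 0.096]
wrist_force: [-4.3, 0.8, 0.9]
finger_gap: 20.1
gripper_force: 70.0
```

Call:
move_arm:
  increments:
    - {"offset": [1, 0, 0], "turn": 0}
    - {"offset": [0, 0, 0], "turn": 0}

```text
t: 27.02
position: [512.2, 176.5, 32.8]
ee_rot: [-3.141, 0.004, 0.096]
wrist_force: [-7.8, 0.4, 2.4]
finger_gap: 20.3
gripper_force: 70.3
```

```bash
python3 - <<'E'
from h import *
st(); rl(); 
im=viewer.camera('side')[:,:,::-1]; cv2.imwrite('pics/s6.png',cv2.resize(im[200:360,180:360],None,fx=3.5,fy=3.5,interpolation=3))
E
```

```text
t 27.02 pos [512.2 176.5  32.8] rot [-3.141  0.004  0.096] F [-7.8  0.4  2.4] M [0.11 1.41 0.24] gap 20.3 gf 70.3 j [ 0.18  0.4  -0.35  0.83  0.   -3.05]
rack local [  5.  -28.7]
```

Call:
move_arm:
  increments:
    - {"offset": [2, 0, -0.5], "turn": 0}
    - {"offset": [0, 0, 0], "turn": 0}

```text
t: 27.32
position: [512.4, 176.6, 32.8]
ee_rot: [-3.141, 0.007, 0.096]
wrist_force: [-10.2, 0.2, 3.2]
finger_gap: 20.4
gripper_force: 70.4
```

Call:
move_arm:
  increments:
    - {"offset": [2, 0, 0], "turn": 0}
    - {"offset": [0, 0, 0], "turn": 0}

```text
t: 27.58
position: [512.5, 176.6, 32.7]
ee_rot: [-3.141, 0.01, 0.097]
wrist_force: [-15.3, -0.6, 7.9]
finger_gap: 20.5
gripper_force: 70.9
```

```bash
python3 - <<'E'
from h import *
st(); rl(); 
E
```

```text
t 27.57 pos [512.5 176.6  32.7] rot [-3.141  0.01   0.097] F [-15.3  -0.6   7.9] M [-0.    2.86  0.19] gap 20.5 gf 70.9 j [ 0.18  0.4  -0.35  0.83  0.   -3.06]
rack local [  5.3 -28.7]
```

Call:
move_arm:
  increments:
    - {"offset": [0, 0, 0], "turn": 0}
    - {"offset": [0, 0, 0], "turn": 0}
    - {"offset": [0, 0, 0], "turn": 0}
    - {"offset": [0, 0, -20], "turn": 0}
    - {"offset": [0, 0, -60], "turn": 0}
  jaw: 145

```text
t: 28.2
position: [516.1, 176.2, 111.8]
ee_rot: [3.141, 0.006, 0.095]
wrist_force: [1.0, 0.0, 0.0]
finger_gap: 37.1
gripper_force: 0.0
```

Call:
move_arm:
  increments:
    - {"offset": [0, 0, -60], "turn": 10.4}
    - {"offset": [0, 0, 0], "turn": 10.4}
    - {"offset": [0, 0, 0], "turn": 10.4}
    - {"offset": [0, 0, 0], "turn": 10.4}
    - {"offset": [0, 0, 0], "turn": 10.4}

```text
t: 28.82
position: [518.8, 176.8, 174.1]
ee_rot: [-3.14, -0.001, -0.818]
wrist_force: [-0.2, 0.3, -0.3]
finger_gap: 36.8
gripper_force: 0.0
```

Call:
move_arm:
  increments:
    - {"offset": [0, 0, 0], "turn": 10.4}
    - {"offset": [0, 0, 0], "turn": 10.4}
    - {"offset": [0, 0, 0], "turn": 10.4}
    - {"offset": [0, 0, 0], "turn": 10.4}
    - {"offset": [0, 0, 0], "turn": 10.4}

```text
t: 29.45
position: [518.8, 176.8, 174.1]
ee_rot: [-3.14, 0.0, -1.726]
wrist_force: [-0.4, -0.2, 0.1]
finger_gap: 36.8
gripper_force: 0.0
```

Call:
move_arm:
  increments:
    - {"offset": [0, 0, 0], "turn": 10.4}
    - {"offset": [0, 0, 0], "turn": 10.4}
    - {"offset": [0, 0, 0], "turn": 10.4}
    - {"offset": [0, 0, 0], "turn": 10.4}
    - {"offset": [0, 0, 0], "turn": 10.4}

```text
t: 30.08
position: [518.8, 176.8, 174.1]
ee_rot: [-3.141, 0.001, -2.633]
wrist_force: [-0.3, -0.1, -0.7]
finger_gap: 36.8
gripper_force: 0.0
```

Call:
move_arm:
  increments:
    - {"offset": [0, 0, 0], "turn": 10.4}
    - {"offset": [0, 0, 0], "turn": 10.4}
    - {"offset": [0, 0, 0], "turn": 10}
    - {"offset": [0, 0, 0], "turn": 0}
    - {"offset": [0, 0, 0], "turn": 0}

```text
t: 30.7
position: [518.4, 176.8, 173.9]
ee_rot: [3.141, 0.001, 3.121]
wrist_force: [-0.8, -1.1, -0.3]
finger_gap: 36.5
gripper_force: 0.0
```

```bash
python3 - <<'E'
from h import *
st(); im,T=grab('wrist','w7'); off([476.1,-88.3,170],np.pi-.02)
print(proj('wrist',loc(RT,RTH,[(-38,y,56) for y in(-87,-29)]),T).round(0).tolist())
cv2.imwrite('pics/w7b.png',cv2.resize(im[40:320,60:480],None,fx=1.9,fy=1.9,interpolation=3))
E
```

```text
t 30.7 pos [518.4 176.8 173.9] rot [3.141e+00 1.000e-03 3.121e+00] F [-0.8 -1.1 -0.3] M [0.02 0.04 0.08] gap 36.5 gf 0.0 j [ 0.18  0.28 -0.14  1.15  0.    0.2 ]
world d [ -42.3 -265.1   -3.9] tool offset [  36.7 -265.9    3.9] turn -0.1
[[189.0, 153.0], [269.0, 143.0]]
```

View pics/w7b.png

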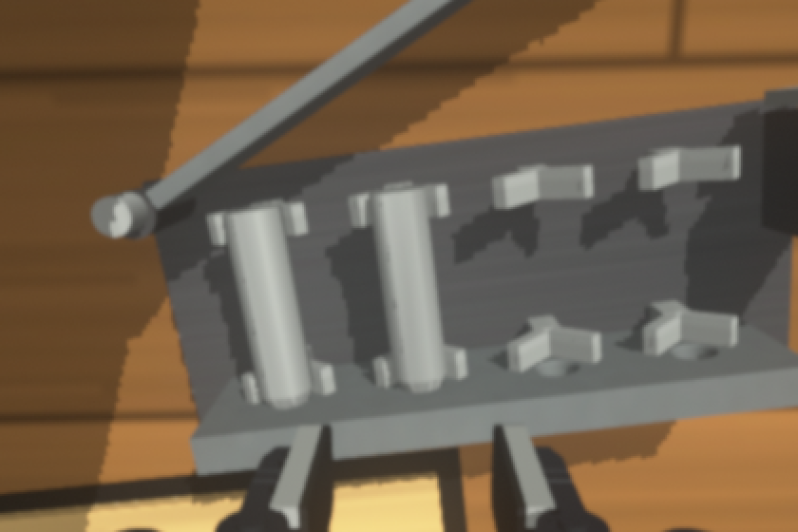

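Call:
move_arm:
  increments:
    - {"offset": [7.3, -53.2, 0], "turn": 0}
    - {"offset": [7.3, -53.2, 0], "turn": 0}
    - {"offset": [7.3, -53.2, 0], "turn": 0}
    - {"offset": [7.3, -53.2, 0], "turn": 0}
    - {"offset": [7.3, -53.2, 0], "turn": 0}

```text
t: 31.38
position: [475.3, -89.9, 174.1]
ee_rot: [-3.141, 0.001, 3.12]
wrist_force: [0.9, -1.1, 0.5]
finger_gap: 36.9
gripper_force: 0.0
```

Call:
move_arm:
  increments:
    - {"offset": [0, 0, 50], "turn": 0}
    - {"offset": [0, 0, 50], "turn": 0}
    - {"offset": [0, 0, 0], "turn": 0}
    - {"offset": [0, 0, 0], "turn": 0}

```text
t: 31.88
position: [476.4, -88.5, 75.2]
ee_rot: [-3.141, 0.001, 3.119]
wrist_force: [0.4, 0.3, 0.4]
finger_gap: 37.1
gripper_force: 0.0
```

```bash
python3 - <<'E'
from h import *
st(); off([476.1,-88.3,11],np.pi-.02)
E
```

```text
t 31.88 pos [476.4 -88.5  75.2] rot [-3.141e+00  1.000e-03  3.119e+00] F [0.4 0.3 0.4] M [-0.03 -0.09  0.  ] gap 37.1 gf 0.0 j [-0.35  0.25 -0.45  0.87  0.   -0.33]
world d [ -0.3   0.2 -64.2] tool offset [ 0.4  0.2 64.2] turn -0.1
```

Call:
move_arm:
  increments:
    - {"offset": [0, 0, 35], "turn": 0}
    - {"offset": [0, 0, 29], "turn": 0}
    - {"offset": [0, 0, 0], "turn": 0}

```text
t: 32.25
position: [475.7, -88.0, 10.3]
ee_rot: [3.141, -0.0, 3.119]
wrist_force: [0.3, -0.1, 0.1]
finger_gap: 36.5
gripper_force: 0.0
```

Call:
move_arm:
  increments:
    - {"offset": [0, 0, 0], "turn": 0}
    - {"offset": [0, 0, 0], "turn": 0}
    - {"offset": [0, 0, 0], "turn": 0}
    - {"offset": [0, 0, 0], "turn": 0}
  jaw: 255

```text
t: 32.75
position: [477.4, -88.8, 12.1]
ee_rot: [-3.141, 0.004, 3.119]
wrist_force: [-0.6, 0.4, 7.9]
finger_gap: 20.6
gripper_force: 69.1
```

Call:
move_arm:
  increments:
    - {"offset": [0, 0, -15], "turn": 0}
    - {"offset": [0, 0, -45], "turn": 0}
    - {"offset": [0, 0, -50], "turn": 0}
    - {"offset": [0, 0, -50], "turn": 0}
    - {"offset": [-2, 53.5, 0], "turn": 0}

```text
t: 33.38
position: [482.7, -37.5, 175.7]
ee_rot: [-3.139, 0.011, 3.113]
wrist_force: [0.7, 0.1, -2.1]
finger_gap: 20.4
gripper_force: 69.1
```

Call:
move_arm:
  increments:
    - {"offset": [-2, 53.5, 0], "turn": 0}
    - {"offset": [-2, 53.5, 0], "turn": 0}
    - {"offset": [-2, 53.5, 0], "turn": 0}
    - {"offset": [-2, 53.5, 0], "turn": 0}
    - {"offset": [-2, 53.5, 0], "turn": 0}

```text
t: 34.0
position: [494.8, 234.2, 171.3]
ee_rot: [3.141, 0.001, 3.119]
wrist_force: [1.0, 0.5, -2.8]
finger_gap: 20.4
gripper_force: 69.1
```

Call:
move_arm:
  increments:
    - {"offset": [0, 0, 0], "turn": -10.4}
    - {"offset": [0, 0, 0], "turn": -10.4}
    - {"offset": [0, 0, 0], "turn": -10.4}
    - {"offset": [0, 0, 0], "turn": -10.4}
    - {"offset": [0, 0, 0], "turn": -10.4}

```text
t: 34.62
position: [494.7, 232.4, 171.0]
ee_rot: [-3.141, 0.0, -2.251]
wrist_force: [-0.3, 0.1, -2.5]
finger_gap: 20.4
gripper_force: 69.4
```

Call:
move_arm:
  increments:
    - {"offset": [0, 0, 0], "turn": -10.4}
    - {"offset": [0, 0, 0], "turn": -10.4}
    - {"offset": [0, 0, 0], "turn": -10.4}
    - {"offset": [0, 0, 0], "turn": -10.4}
    - {"offset": [0, 0, 0], "turn": -10.4}

```text
t: 35.25
position: [494.8, 232.3, 171.0]
ee_rot: [-3.141, 0.0, -1.344]
wrist_force: [0.4, 0.1, -2.3]
finger_gap: 20.5
gripper_force: 69.4
```

Call:
move_arm:
  increments:
    - {"offset": [0, 0, 0], "turn": -10.4}
    - {"offset": [0, 0, 0], "turn": -10.4}
    - {"offset": [0, 0, 0], "turn": -10.4}
    - {"offset": [0, 0, 0], "turn": -10.4}
    - {"offset": [0, 0, 0], "turn": -10.4}

```text
t: 35.88
position: [494.7, 232.3, 171.0]
ee_rot: [-3.141, -0.0, -0.436]
wrist_force: [-1.2, -1.0, -2.2]
finger_gap: 20.1
gripper_force: 69.4
```

Call:
move_arm:
  increments:
    - {"offset": [0, 0, 0], "turn": -10.4}
    - {"offset": [0, 0, 0], "turn": -10.4}
    - {"offset": [0, 0, 0], "turn": -10.4}
    - {"offset": [0, 0, 30], "turn": 0}
    - {"offset": [0, 0, 0], "turn": 0}

```text
t: 36.5
position: [493.1, 231.8, 138.9]
ee_rot: [3.141, 0.004, 0.102]
wrist_force: [0.4, 0.2, -2.1]
finger_gap: 19.9
gripper_force: 69.3
```

```bash
python3 - <<'E'
from h import *
st(); nest(2,14,33)
E
```

```text
t 36.5 pos [493.1 231.8 138.9] rot [3.141 0.004 0.102] F [ 0.4  0.2 -2.1] M [-0.01  0.06  0.01] gap 19.9 gf 69.3 j [ 0.29  0.3  -0.2   1.07  0.   -2.95]
world d [   1.7    1.  -105.9] tool offset [  2.2  -0.9 105.9] turn 0.4
```

Call:
move_arm:
  increments:
    - {"offset": [2, -1, 40], "turn": 0.4}
    - {"offset": [0, 0, 40], "turn": 0}
    - {"offset": [0, 0, 20], "turn": 0}
    - {"offset": [0, 0, 4], "turn": 0}
    - {"offset": [0, 0, 0], "turn": 0}

```text
t: 37.12
position: [497.6, 233.9, 37.1]
ee_rot: [-3.141, -0.001, 0.096]
wrist_force: [0.1, -0.1, -1.9]
finger_gap: 20.4
gripper_force: 69.4
```

```bash
python3 - <<'E'
from h import *
st(); rl(); nest(2,0,33.5)
E
```

```text
t 37.12 pos [497.6 233.9  37.1] rot [-3.141e+00 -1.000e-03  9.600e-02] F [ 0.1 -0.1 -1.9] M [-0.02 -0.01  0.05] gap 20.4 gf 69.4 j [ 0.29  0.4  -0.33  0.84  0.   -2.94]
rack local [-4.  29.8]
world d [11.   0.3 -3.6] tool offset [11.   0.8  3.7] turn -0.0
```

Call:
move_arm:
  increments:
    - {"offset": [0, 1, 2], "turn": 0}
    - {"offset": [0, 0, 1], "turn": 0}
    - {"offset": [0, 0, 0], "turn": 0}

```text
t: 37.5
position: [497.1, 232.6, 33.2]
ee_rot: [-3.141, -0.001, 0.096]
wrist_force: [-0.2, 0.1, -2.4]
finger_gap: 20.5
gripper_force: 69.4
```

Call:
move_arm:
  increments:
    - {"offset": [3, 0, 0], "turn": 0}
    - {"offset": [0, 0, 0], "turn": 0}

```text
t: 37.75
position: [500.4, 232.9, 33.0]
ee_rot: [-3.141, -0.001, 0.095]
wrist_force: [0.5, 0.3, -2.4]
finger_gap: 20.2
gripper_force: 69.4
```

Call:
move_arm:
  increments:
    - {"offset": [2, 0, 0], "turn": 0}
    - {"offset": [0, 0, 0], "turn": 0}

```text
t: 38.0
position: [502.1, 233.1, 32.8]
ee_rot: [-3.141, -0.0, 0.095]
wrist_force: [-0.6, -1.0, -2.4]
finger_gap: 20.4
gripper_force: 69.4
```

Call:
move_arm:
  increments:
    - {"offset": [2, 0, 0], "turn": 0}
    - {"offset": [0, 0, 0], "turn": 0}

```text
t: 38.25
position: [503.6, 233.3, 32.6]
ee_rot: [-3.141, 0.001, 0.096]
wrist_force: [-0.1, 1.1, -3.2]
finger_gap: 20.5
gripper_force: 69.3
```

```bash
python3 - <<'E'
from h import *
st(); rl()
E
```

```text
t 38.25 pos [503.6 233.3  32.6] rot [-3.141e+00  1.000e-03  9.600e-02] F [-0.1  1.1 -3.2] M [0.08 0.16 0.01] gap 20.5 gf 69.3 j [ 0.29  0.42 -0.32  0.83  0.   -2.95]
rack local [ 1.8 28.7]
```

Call:
move_arm:
  increments:
    - {"offset": [2, 0, -0.3], "turn": 0}
    - {"offset": [0, 0, 0], "turn": 0}

```text
t: 38.5
position: [504.6, 233.4, 32.5]
ee_rot: [-3.141, 0.003, 0.096]
wrist_force: [-3.7, 2.0, -4.1]
finger_gap: 20.7
gripper_force: 69.1
```

Call:
move_arm:
  increments:
    - {"offset": [2, 0, 0], "turn": 0}
    - {"offset": [0, 0, 0], "turn": 0}

```text
t: 38.75
position: [505.6, 233.7, 32.1]
ee_rot: [-3.141, 0.004, 0.096]
wrist_force: [-4.6, 2.5, -5.2]
finger_gap: 20.3
gripper_force: 69.1
```

Call:
move_arm:
  increments:
    - {"offset": [2, 0, 0], "turn": 0}
    - {"offset": [0, 0, 0], "turn": 0}

```text
t: 39.0
position: [506.3, 234.0, 31.8]
ee_rot: [-3.141, 0.007, 0.097]
wrist_force: [-8.8, 3.2, -4.4]
finger_gap: 20.2
gripper_force: 69.2
```

```bash
python3 - <<'E'
from h import *
st(); rl()
E
```

```text
t 39.0 pos [506.3 234.   31.8] rot [-3.141  0.007  0.097] F [-8.8  3.2 -4.4] M [0.48 1.6  0.11] gap 20.2 gf 69.2 j [ 0.29  0.42 -0.31  0.84  0.   -2.95]
rack local [ 4.7 29.1]
```

Call:
move_arm:
  increments:
    - {"offset": [1.5, -1, 0.7], "turn": 0}
    - {"offset": [0, 0, 0], "turn": 0}

```text
t: 39.25
position: [506.7, 234.1, 31.5]
ee_rot: [3.14, 0.008, 0.097]
wrist_force: [-11.6, -1.3, 2.3]
finger_gap: 20.4
gripper_force: 70.0
```

Call:
move_arm:
  increments:
    - {"offset": [2, 0, 0], "turn": 0}
    - {"offset": [0, 0, 0], "turn": 0}

```text
t: 39.5
position: [506.8, 234.1, 31.5]
ee_rot: [3.141, 0.012, 0.097]
wrist_force: [-16.5, -0.8, 6.3]
finger_gap: 20.1
gripper_force: 70.5
```

```bash
python3 - <<'E'
from h import *
st(); rl()
E
```

```text
t 39.5 pos [506.8 234.1  31.5] rot [3.141 0.012 0.097] F [-16.5  -0.8   6.3] M [-0.29  3.23  0.24] gap 20.1 gf 70.5 j [ 0.29  0.43 -0.3   0.85  0.   -2.95]
rack local [ 5.1 29.2]
```

Call:
move_arm:
  increments:
    - {"offset": [0, 0, 0], "turn": 0}
    - {"offset": [0, 0, 0], "turn": 0}
    - {"offset": [0, 0, 0], "turn": 0}
    - {"offset": [0, 0, -20], "turn": 0}
    - {"offset": [0, 0, -60], "turn": 0}
  jaw: 145

```text
t: 40.12
position: [511.4, 234.3, 110.4]
ee_rot: [3.14, 0.006, 0.095]
wrist_force: [1.6, 0.5, 0.4]
finger_gap: 36.8
gripper_force: 0.0
```

Call:
move_arm:
  increments:
    - {"offset": [0, 0, -60], "turn": 10.6}
    - {"offset": [0, 0, 0], "turn": 10.6}
    - {"offset": [0, 0, 0], "turn": 10.6}
    - {"offset": [0, 0, 0], "turn": 10.6}
    - {"offset": [0, 0, 0], "turn": 10.6}
  jaw: 255

```text
t: 40.75
position: [514.0, 235.1, 172.9]
ee_rot: [-3.14, -0.001, -0.836]
wrist_force: [0.4, -0.5, 0.2]
finger_gap: 0.0
gripper_force: 0.0
```

Call:
move_arm:
  increments:
    - {"offset": [0, 0, 0], "turn": 10.6}
    - {"offset": [0, 0, 0], "turn": 10.6}
    - {"offset": [0, 0, 0], "turn": 10.6}
    - {"offset": [0, 0, 0], "turn": 10.6}
    - {"offset": [0, 0, 0], "turn": 10.6}

```text
t: 41.38
position: [514.0, 235.1, 172.8]
ee_rot: [-3.14, 0.001, -1.761]
wrist_force: [0.1, -0.4, 0.1]
finger_gap: 0.0
gripper_force: 0.0
```

Call:
move_arm:
  increments:
    - {"offset": [0, 0, 0], "turn": 10.6}
    - {"offset": [0, 0, 0], "turn": 10.6}
    - {"offset": [0, 0, 0], "turn": 10.6}
    - {"offset": [0, 0, 0], "turn": 10.6}
    - {"offset": [0, 0, 0], "turn": 10.6}

```text
t: 42.0
position: [514.0, 235.1, 172.8]
ee_rot: [-3.141, 0.001, -2.686]
wrist_force: [0.1, -0.0, 0.2]
finger_gap: 0.1
gripper_force: 0.0
```

Call:
move_arm:
  increments:
    - {"offset": [30, 0, 0], "turn": 10.6}
    - {"offset": [30, 0, 0], "turn": 10.6}
    - {"offset": [40, 0, -30], "turn": 0}
    - {"offset": [0, 0, 0], "turn": 0}
    - {"offset": [0, 0, 0], "turn": 0}

```text
t: 42.62
position: [418.9, 210.1, 202.9]
ee_rot: [3.141, 0.003, -3.05]
wrist_force: [0.4, 0.9, -0.7]
finger_gap: 0.0
gripper_force: 0.0
```

```bash
python3 - <<'E'
from h import *
st(); im,T=grab('wrist','w8'); cv2.imwrite('pics/w8b.png',cv2.resize(im[60:400],None,fx=1.42,fy=1.42,interpolation=3))
H=loc(RT,RTH,[(-43.5,-133,0)])[0][:2]; print('hinge',H)
for f in (.5,.45,.4,.3,.2,.1,.05,0,-.03):
    a=np.pi/2+RTH+f; d=np.array([np.cos(a),np.sin(a)]); n=np.array([-np.cos(RTH+f),-np.sin(RTH+f)])
    print(f,(H+180*d+n*(4+11)).round(1), proj('wrist',[[*(H+240*d),60]],T).round(0))
E
```

```text
t 42.62 pos [418.9 210.1 202.9] rot [ 3.141e+00  3.000e-03 -3.050e+00] F [ 0.4  0.9 -0.7] M [-0.07  0.01  0.02] gap 0.0 gf 0.0 j [ 0.29  0.12 -0.27  1.18 -0.    0.2 ]
hinge [473.94869149  68.04280485]
0.5 [360.5 208.6] [[359. 105.]]
0.45 [367.7 214.1] [[366. 120.]]
0.4 [375.1 219.2] [[371. 134.]]
0.3 [390.7 228.3] [[379. 163.]]
0.2 [407.1 235.8] [[384. 191.]]
0.1 [424.2 241.7] [[386. 218.]]
0.05 [432.9 243.9] [[386. 232.]]
0 [441.8 245.8] [[385. 245.]]
-0.03 [447.1 246.7] [[384. 252.]]
```

View pics/w8b.png

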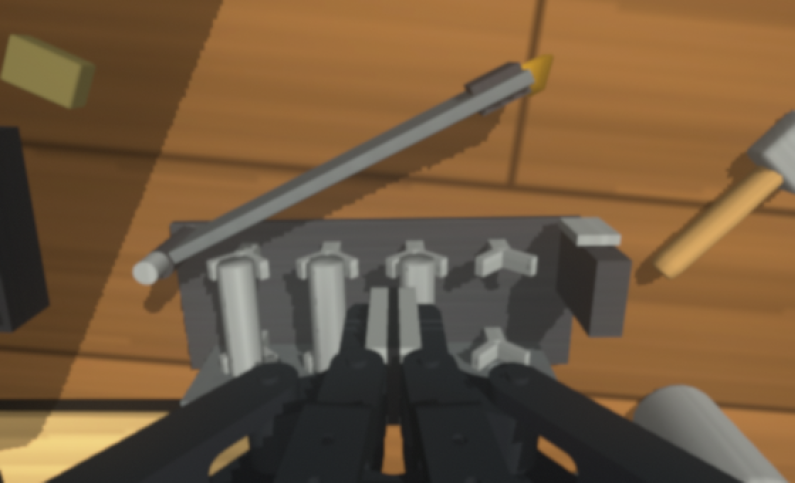

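Call:
move_arm:
  increments:
    - {"offset": [41, -4, 0], "turn": 0}
    - {"offset": [41, -4, 0], "turn": 0}
    - {"offset": [0, 0, 50], "turn": 0}
    - {"offset": [0, 0, 50], "turn": 0}
    - {"offset": [0, 0, 50], "turn": 0}

```text
t: 43.3
position: [337.7, 194.5, 50.7]
ee_rot: [3.141, 0.001, -3.05]
wrist_force: [1.1, 0.7, -0.6]
finger_gap: -0.1
gripper_force: 0.0
```

Call:
move_arm:
  increments:
    - {"offset": [0, 0, 18], "turn": 0}
    - {"offset": [0, 0, 0], "turn": 0}
    - {"offset": [0, 0, 0], "turn": 0}

```text
t: 43.68
position: [337.8, 194.6, 34.8]
ee_rot: [3.141, 0.001, -3.05]
wrist_force: [1.3, -0.0, 0.9]
finger_gap: 0.1
gripper_force: 0.0
```

```bash
python3 - <<'E'
from h import *
st()
off([375,219,33],RTH+np.pi); off([390.7,228.3,33],RTH+np.pi); off([424.2,241.7,33],RTH+np.pi)
E
```

```text
t 43.67 pos [337.8 194.6  34.8] rot [ 3.141e+00  1.000e-03 -3.050e+00] F [ 1.3 -0.   0.9] M [ 0.05  0.   -0.02] gap 0.1 gf 0.0 j [ 0.32  0.13 -0.72  0.72  0.    0.22]
world d [37.2 24.4 -1.8] tool offset [-39.3  20.9   1.8] turn -0.2
world d [52.9 33.7 -1.8] tool offset [-55.8  28.7   1.9] turn -0.2
world d [86.4 47.1 -1.8] tool offset [-90.4  39.    1.9] turn -0.2
```

Call:
move_arm:
  increments:
    - {"offset": [-11, 5.8, 0], "turn": 0}
    - {"offset": [-11, 5.8, 0], "turn": 0}
    - {"offset": [-11, 5.8, 0], "turn": 0}
    - {"offset": [-11, 5.8, 0], "turn": 0}
    - {"offset": [-11, 5.8, 0], "turn": 0}

```text
t: 44.3
position: [389.6, 228.8, 34.4]
ee_rot: [-3.142, -0.0, -3.049]
wrist_force: [-0.9, 0.2, 0.7]
finger_gap: -0.2
gripper_force: 0.2
```

Call:
move_arm:
  increments:
    - {"offset": [-8, 2.5, 0], "turn": 0}
    - {"offset": [-8, 2.5, 0], "turn": 0}
    - {"offset": [-8, 2.5, 0], "turn": 0}
    - {"offset": [-4, 1, 0], "turn": 0}
    - {"offset": [0, 0, 0], "turn": 0}

```text
t: 44.92
position: [416.3, 239.4, 34.4]
ee_rot: [3.141, 0.0, -3.05]
wrist_force: [-0.8, -0.1, 0.0]
finger_gap: 0.3
gripper_force: 0.0
```

```bash
python3 - <<'E'
from h import *
st(); rl()
for n in ('side',): im=viewer.camera(n)[:,:,::-1]; cv2.imwrite('pics/s9.png',cv2.resize(im[200:360,200:380],None,fx=4,fy=3.7,interpolation=3))
E
```

```text
t 44.92 pos [416.3 239.4  34.4] rot [ 3.141  0.    -3.05 ] F [-0.8 -0.1  0. ] M [0.04 0.01 0.01] gap 0.3 gf 0.0 j [ 0.35  0.29 -0.51  0.77  0.    0.26]
rack local [-84.5  43.1]
```

Call:
move_arm:
  increments:
    - {"offset": [-5, 0, 0], "turn": 0}
    - {"offset": [-5, 0, 0], "turn": 0}
    - {"offset": [-3, 0, 0], "turn": 0}
    - {"offset": [0, 0, 0], "turn": 0}

```text
t: 45.48
position: [428.2, 240.5, 34.2]
ee_rot: [3.141, -0.002, -3.049]
wrist_force: [-2.9, 1.5, 2.0]
finger_gap: 0.0
gripper_force: 1.7
```

Call:
move_arm:
  increments:
    - {"offset": [-3, 0, 0], "turn": 0}
    - {"offset": [-2, 0, 0], "turn": 0}
    - {"offset": [0, 0, 0], "turn": 0}

```text
t: 45.85
position: [430.8, 240.9, 34.0]
ee_rot: [3.141, -0.005, -3.049]
wrist_force: [-8.7, 0.3, 6.1]
finger_gap: -0.2
gripper_force: 4.4
```

Call:
move_arm:
  increments:
    - {"offset": [-2, 0, 0], "turn": 0}
    - {"offset": [-2, 0, 0], "turn": 0}
    - {"offset": [0, 0, 0], "turn": 0}

```text
t: 46.22
position: [436.5, 241.4, 34.1]
ee_rot: [-3.142, -0.002, -3.049]
wrist_force: [-2.4, 1.0, -2.3]
finger_gap: 0.4
gripper_force: 1.7
```

```bash
python3 - <<'E'
from h import *
st(); rl()
E
```

```text
t 46.23 pos [436.5 241.4  34.1] rot [-3.142e+00 -2.000e-03 -3.049e+00] F [-2.4  1.  -2.3] M [ 0.2   0.67 -0.04] gap 0.4 gf 1.7 j [ 0.34  0.32 -0.46  0.79  0.    0.25]
rack local [-64.2  43.1]
```

Call:
move_arm:
  increments:
    - {"offset": [-2, 0, 0], "turn": 0}
    - {"offset": [0, 0, 0], "turn": 0}

```text
t: 46.48
position: [440.2, 241.6, 34.2]
ee_rot: [3.142, 0.0, -3.05]
wrist_force: [-2.2, 0.3, -0.5]
finger_gap: 0.2
gripper_force: 1.1
```

Call:
move_arm:
  increments:
    - {"offset": [-2, 0, 0], "turn": 0}
    - {"offset": [0, 0, 0], "turn": 0}

```text
t: 46.72
position: [440.3, 241.6, 34.3]
ee_rot: [3.141, -0.003, -3.049]
wrist_force: [-7.3, 1.4, 3.5]
finger_gap: -0.2
gripper_force: 3.6
```

Call:
move_arm:
  increments:
    - {"offset": [-2, 0, 0], "turn": 0}
    - {"offset": [0, 0, 0], "turn": 0}

```text
t: 46.98
position: [440.3, 241.6, 34.1]
ee_rot: [3.141, -0.006, -3.049]
wrist_force: [-11.9, 0.8, 8.0]
finger_gap: -0.0
gripper_force: 6.1
```

```bash
python3 - <<'E'
from h import *
st(); rl()
E
```

```text
t 46.98 pos [440.3 241.6  34.1] rot [ 3.141 -0.006 -3.049] F [-11.9   0.8   8. ] M [0.18 2.27 0.1 ] gap -0.0 gf 6.1 j [ 0.34  0.33 -0.45  0.8   0.    0.25]
rack local [-60.3  43. ]
```

Call:
move_arm:
  increments:
    - {"offset": [-3, 0, 0], "turn": 0}
    - {"offset": [-2, 0, 0], "turn": 0}
    - {"offset": [0, 0, 0], "turn": 0}

```text
t: 47.35
position: [440.3, 241.4, 33.4]
ee_rot: [3.141, -0.015, -3.048]
wrist_force: [-23.5, 0.6, 16.6]
finger_gap: 0.0
gripper_force: 11.8
```

Call:
move_arm:
  increments:
    - {"offset": [10, 0, 0], "turn": 0}
    - {"offset": [20, 0, 0], "turn": 0}
    - {"offset": [10, 0, -50], "turn": 0}
    - {"offset": [0, 0, -60], "turn": 0}
    - {"offset": [0, 0, -60], "turn": 0}

```text
t: 47.98
position: [410.4, 238.6, 206.9]
ee_rot: [3.142, 0.004, -3.05]
wrist_force: [1.7, 0.5, 0.5]
finger_gap: -0.2
gripper_force: 0.0
```

Call:
move_arm:
  increments:
    - {"offset": [0, -20, 0], "turn": 0}
    - {"offset": [0, 0, 0], "turn": 0}
  jaw: 70

```text
t: 48.22
position: [412.8, 218.3, 205.9]
ee_rot: [3.141, 0.005, -3.052]
wrist_force: [-0.2, -0.5, -0.2]
finger_gap: 35.7
gripper_force: 0.0
```

```bash
python3 - <<'E'
from h import *
st(); im,T=grab('wrist','w10'); cv2.imwrite('pics/w10b.png',cv2.resize(im[150:340,150:480],None,fx=2.4,fy=2.4,interpolation=3))
s=viewer.camera('scene')[:,:,::-1]; cv2.imwrite('pics/sc10.png',s)
E
```

```text
t 48.23 pos [412.8 218.3 205.9] rot [ 3.141  0.005 -3.052] F [-0.2 -0.5 -0.2] M [-0.01  0.02 -0.02] gap 35.7 gf 0.0 j [ 0.31  0.11 -0.27  1.18 -0.    0.22]
```

View pics/w10b.png

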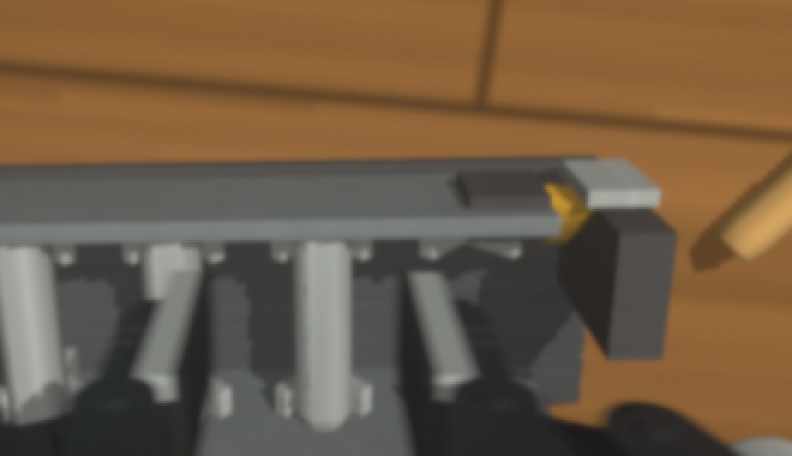

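Call:
move_arm:
  increments:
    - {"offset": [-39, -38, -1], "turn": 0}
    - {"offset": [-39, -38, -1], "turn": 0}
    - {"offset": [-39, -38, -1], "turn": 0}
    - {"offset": [-39, -38, -1], "turn": 0}
    - {"offset": [-39, -38, -1], "turn": 0}
  jaw: 0

```text
t: 48.95
position: [623.8, 46.7, 208.2]
ee_rot: [3.141, -0.001, -3.049]
wrist_force: [0.5, -0.0, 0.2]
finger_gap: 85.4
gripper_force: 0.0
```

Call:
move_arm:
  increments:
    - {"offset": [0, 0, 0], "turn": 0}
    - {"offset": [0, 0, 0], "turn": 0}

```text
t: 49.2
position: [622.0, 47.8, 207.9]
ee_rot: [3.141, -0.002, -3.05]
wrist_force: [-0.6, 0.0, -1.5]
finger_gap: 85.3
gripper_force: 0.0
```

```bash
cat > lid.py <<'E'
from h import *
def lid(n,z=10,show=0):
    T=np.load(f'pics/{n}.npy'); im=cv2.imread(f'pics/{n}.png')
    # warp to world grid x 560..800 (rows), y -130..230 (cols), 1 mm
    P=np.array([[560,-130,z],[560,230,z],[800,230,z],[800,-130,z]],float)
    H=cv2.getPerspectiveTransform(proj('wrist',P,T).astype(np.float32),np.float32([[0,0],[360,0],[360,240],[0,240]]))
    w=cv2.warpPerspective(im,H,(360,240)); cv2.imwrite(f'pics/{n}_warp.png',w)
    b,g,r=[w[:,:,i].astype(float) for i in range(3)]
    m=((g/(r+1)>.72)&(b/(r+1)<.72)&(r>70)).astype(np.uint8)
    m=cv2.morphologyEx(m,cv2.MORPH_OPEN,np.ones((5,5)))
    k,l,s,_=cv2.connectedComponentsWithStats(m); i=1+np.argmax(s[1:,4]); m=(l==i)
    print(n,'area',s[i,4],'bbox y',s[i,0]-130,s[i,0]+s[i,2]-130,'x',s[i,1]+560,s[i,1]+s[i,3]+560)
    # top (near) edge, left, right edges
    def line(u,v): return np.polyfit(u,v,1)
    cols=[c for c in range(360) if m[:,c].sum()>40]
    cols=cols[15:-15]
    a=line([c-130 for c in cols],[560+np.argmax(m[:,c]) for c in cols]); print(' near edge x = %.1f at y=53, slope %.4f'%(np.polyval(a,53),a[0]))
    rows=[q for q in range(240) if m[q].sum()>240][8:]
    L=line([q+560 for q in rows],[np.argmax(m[q])-130 for q in rows]); R=line([q+560 for q in rows],[229-np.argmax(m[q][::-1]) for q in rows])
    print(' left y at x=660 %.1f slope %.3f right %.1f slope %.3f rows'%(np.polyval(L,660),L[0],np.polyval(R,660),R[0]),rows[0]+560,rows[-1]+560)
E
python3 - <<'E'
from lid import *
st(); grab('wrist','w11'); lid('w3'); lid('w11')
E
```

```text
t 49.2 pos [622.   47.8 207.9] rot [ 3.141e+00 -2.000e-03 -3.050e+00] F [-0.6  0.  -1.5] M [0.04 0.03 0.01] gap 85.3 gf 0.0 j [-0.05  0.42  0.14  1.3   0.   -0.14]
w3 area 39675 bbox y -93 198 x 615 785
 near edge x = 625.6 at y=53, slope -0.0878
 left y at x=660 -91.8 slope 0.085 right 196.0 slope -0.166 rows 643 736
w11 area 39684 bbox y -93 198 x 615 785
 near edge x = 625.8 at y=53, slope -0.0883
 left y at x=660 -91.9 slope 0.084 right 195.9 slope -0.159 rows 643 733
```

Call:
move_arm:
  increments:
    - {"offset": [-40, -1, 40], "turn": 0}
    - {"offset": [-41, -1, 50], "turn": 0}
    - {"offset": [0, 0, 50], "turn": 0}
    - {"offset": [0, 0, 8], "turn": 0}
    - {"offset": [0, 0, 0], "turn": 0}
  jaw: 70

```text
t: 49.88
position: [701.4, 53.8, 64.1]
ee_rot: [3.141, -0.0, -3.048]
wrist_force: [0.7, -0.4, 0.7]
finger_gap: 62.1
gripper_force: 0.0
```

```bash
python3 - <<'E'
from h import *
st(); off([702.9,53.3,16],.088+np.pi)
E
```

```text
t 49.88 pos [701.4  53.8  64.1] rot [ 3.141 -0.    -3.048] F [ 0.7 -0.4  0.7] M [ 0.01 -0.05  0.01] gap 62.1 gf 0.0 j [-0.04  0.64  0.16  1.08  0.   -0.13]
world d [  1.5  -0.5 -48.1] tool offset [-1.5 -0.7 48.1] turn 0.3
```

Call:
move_arm:
  increments:
    - {"offset": [-1.5, -0.7, 26], "turn": 0.3}
    - {"offset": [0, 0, 20], "turn": 0}
    - {"offset": [0, 0, 0], "turn": 0}

```text
t: 50.25
position: [703.7, 52.6, 18.9]
ee_rot: [-3.142, 0.001, -3.054]
wrist_force: [-0.4, -0.5, 1.0]
finger_gap: 61.9
gripper_force: 0.0
```

Call:
move_arm:
  increments:
    - {"offset": [0, 0, 0], "turn": 0}
    - {"offset": [0, 0, 0], "turn": 0}
    - {"offset": [0, 0, 0], "turn": 0}
    - {"offset": [0, 0, 0], "turn": 0}
    - {"offset": [0, 0, 0], "turn": 0}
  jaw: 255
  squeeze: 60

```text
t: 50.88
position: [705.1, 52.4, 19.9]
ee_rot: [-3.141, 0.004, -3.055]
wrist_force: [-1.2, -1.1, 6.7]
finger_gap: 25.6
gripper_force: 58.9
```

Call:
move_arm:
  increments:
    - {"offset": [0, 0, -15], "turn": 0}
    - {"offset": [0, 0, -35], "turn": 0}
    - {"offset": [0, 0, -50], "turn": 0}
    - {"offset": [0, 0, -60], "turn": 0}
    - {"offset": [0, 0, 0], "turn": 0}

```text
t: 51.5
position: [706.9, 52.2, 185.0]
ee_rot: [-3.14, 0.012, -3.055]
wrist_force: [0.0, -0.1, -2.8]
finger_gap: 25.3
gripper_force: 59.1
```

```bash
python3 - <<'E'
from h import *
from scipy.optimize import least_squares
st()
# tin pose again: refine edges by Canny-free line fit in the warp of w4 at rim height
T=np.load('pics/w4.npy'); im=cv2.imread('pics/w4.png')
P=np.array([[390,-340,40],[390,-20,40],[580,-20,40],[580,-340,40]],float)
H=cv2.getPerspectiveTransform(proj('wrist',P,T).astype(np.float32),np.float32([[0,0],[640,0],[640,380],[0,380]]))
w=cv2.warpPerspective(im,H,(640,380)); cv2.imwrite('pics/tinwarp.png',w)
b,g,r=[w[:,:,i].astype(float) for i in range(3)]
dark=((r-b)<25)
up=[];
for c in range(100,540,10):
    q=np.where(dark[:,c])[0]; up.append((c/2-340,q[0]/2+390,q[-1]/2+390))
up=np.array(up); a=np.polyfit(up[:,0],up[:,1],1); print('top edge slope',a[0],'x at -175.6',np.polyval(a,-175.6), 'bottom last', np.median(up[:,2]+ (up[:,0]+175.6)*.05), np.polyfit(up[:,0],up[:,2],1)[0])
l=[]
for q in range(100,300,10):
    k=np.where(dark[q])[0]; k=k[k<600]; l.append((q/2+390,k[0]/2-340,k[-1]/2-340))
l=np.array(l); print('left',np.polyfit(l[:,0],l[:,1],1)[0],np.median(l[:,1]),'right',np.median(l[:,2]))
E
```

```text
t 51.5 pos [706.9  52.2 185. ] rot [-3.14   0.012 -3.055] F [ 0.  -0.1 -2.8] M [-0.03 -0.09  0.03] gap 25.3 gf 59.1 j [-0.04  0.59  0.36  1.33  0.   -0.13]
top edge slope -0.04578576462297503 x at -175.6 416.17271458773797 bottom last 548.78 -0.0464622973925319
left 0.04526315789473739 -310.75 right -41.5
```

```bash
python3 - <<'E'
from h import *
for n in('w3','w11'):
    T=np.load(f'pics/{n}.npy'); im=cv2.imread(f'pics/{n}.png').astype(float)
    br=im.mean(2)[:,225:345:8].copy()
    for k,c in enumerate(range(225,345,8)):
        if k%5: continue
        g=np.gradient(cv2.GaussianBlur(br[:,k:k+1],(1,5),0)[:,0])
        a=165+np.argmax(g[165:205]); z=305+np.argmin(g[305:330]); m1=165+np.argmin(g[165:185]); m2=z+2+np.argmax(g[z+2:z+10])
        e=back('wrist',[(c,a),(c,z)],10,T); f=back('wrist',[(c,m1),(c,m2)],2,T)
        print(n,c,'lid',a,z,e.mean(0).round(1),'len',np.linalg.norm(e[1]-e[0]).round(1),'mat',m1,m2,f.mean(0).round(1),np.linalg.norm(f[1]-f[0]).round(1))
E
```

```text
w3 225 lid 187 317 [705.1  -1. ] len 148.1 mat 176 323 [707.1  -2. ] 170.7
w3 265 lid 187 317 [701.4  40.8] len 147.9 mat 176 323 [703.3  40.7] 170.6
w3 305 lid 189 317 [698.8  82.7] len 146.0 mat 176 323 [699.6  83.4] 170.6
w11 225 lid 190 321 [705.2   1.6] len 148.2 mat 179 327 [7.073e+02 6.000e-01] 170.8
w11 265 lid 190 321 [701.5  43.1] len 148.1 mat 179 327 [703.4  43. ] 170.7
w11 305 lid 192 321 [698.7  84.7] len 146.2 mat 179 327 [699.6  85.4] 170.7
```

Call:
move_arm:
  increments:
    - {"offset": [39.7, -35, 0], "turn": 0}
    - {"offset": [39.7, -35, 0], "turn": 0}
    - {"offset": [39.7, -35, 0], "turn": 0}
    - {"offset": [39.7, -35, 0], "turn": 0}
    - {"offset": [39.7, -35, 0], "turn": 0}

```text
t: 52.12
position: [518.9, -140.0, 176.4]
ee_rot: [3.141, -0.001, -3.055]
wrist_force: [1.0, -0.1, -2.1]
finger_gap: 25.5
gripper_force: 59.2
```

Call:
move_arm:
  increments:
    - {"offset": [39.7, -35, 0], "turn": 0}
    - {"offset": [0, 0, 40], "turn": 2.3}
    - {"offset": [0, 0, 40], "turn": 0}
    - {"offset": [0, 0, 20], "turn": 0}
    - {"offset": [0, 0, 0], "turn": 0}

```text
t: 52.75
position: [482.2, -176.4, 75.0]
ee_rot: [3.139, -0.005, -3.095]
wrist_force: [-0.7, 1.4, -1.9]
finger_gap: 25.7
gripper_force: 59.3
```

```bash
python3 - <<'E'
from h import *
st(); off([484.5,-177.6,60],.047+np.pi)
E
```

```text
t 52.75 pos [ 482.2 -176.4   75. ] rot [ 3.139 -0.005 -3.095] F [-0.7  1.4 -1.9] M [ 0.03 -0.04  0.04] gap 25.7 gf 59.3 j [-0.51  0.3  -0.37  0.9   0.   -0.55]
world d [  2.3  -1.2 -15. ] tool offset [-2.3 -1.3 15. ] turn -0.0
```

Call:
move_arm:
  increments:
    - {"offset": [-1, -1, 8], "turn": 0}
    - {"offset": [0, 0, 4], "turn": 0}
    - {"offset": [0, 0, 0], "turn": 0}
    - {"offset": [0, 0, 0], "turn": 0}

```text
t: 53.25
position: [485.8, -178.6, 65.5]
ee_rot: [-3.141, 0.001, -3.095]
wrist_force: [-0.0, 0.3, -1.7]
finger_gap: 25.5
gripper_force: 59.3
```

```bash
python3 - <<'E'
from h import *
st(); off([484.5,-177.6,57],.047+np.pi)
E
```

```text
t 53.25 pos [ 485.8 -178.6   65.5] rot [-3.141e+00  1.000e-03 -3.095e+00] F [-0.   0.3 -1.7] M [-0.   -0.01 -0.02] gap 25.5 gf 59.3 j [-0.51  0.32 -0.38  0.87  0.   -0.55]
world d [-1.3  1.  -8.5] tool offset [1.2 1.  8.5] turn -0.0
```

Call:
move_arm:
  increments:
    - {"offset": [1, 1, 3], "turn": 0}
    - {"offset": [0, 0, 3], "turn": 0}
    - {"offset": [0, 0, 0], "turn": 0}

```text
t: 53.62
position: [484.2, -177.4, 58.7]
ee_rot: [3.141, -0.001, -3.095]
wrist_force: [-0.9, 0.2, -2.0]
finger_gap: 25.6
gripper_force: 59.3
```

Call:
move_arm:
  increments:
    - {"offset": [0, 0, 1.5], "turn": 0}
    - {"offset": [0, 0, 0], "turn": 0}

```text
t: 53.88
position: [484.5, -177.6, 57.9]
ee_rot: [-3.142, 0.0, -3.095]
wrist_force: [-1.0, 0.6, 1.3]
finger_gap: 25.6
gripper_force: 59.8
```

Call:
move_arm:
  increments:
    - {"offset": [0, 0, 1], "turn": 0}
    - {"offset": [0, 0, 0], "turn": 0}

```text
t: 54.12
position: [484.5, -177.6, 57.8]
ee_rot: [-3.141, 0.001, -3.095]
wrist_force: [-3.5, 1.1, 9.7]
finger_gap: 25.6
gripper_force: 60.6
```

```bash
python3 - <<'E'
from h import *
st(); off([484.5,-177.6,57],.047+np.pi)
E
```

```text
t 54.12 pos [ 484.5 -177.6   57.8] rot [-3.141e+00  1.000e-03 -3.095e+00] F [-3.5  1.1  9.7] M [0.39 0.76 0.03] gap 25.6 gf 60.6 j [-0.51  0.32 -0.39  0.85 -0.   -0.55]
world d [-0.   0.  -0.8] tool offset [0.  0.  0.8] turn -0.0
```

Seated on the rim. Release, rise and check its pose from the same viewpoint as the tin measurement.

Call:
move_arm:
  increments:
    - {"offset": [0, 0, -0.5], "turn": 0}
    - {"offset": [0, 0, 0], "turn": 0}
    - {"offset": [0, 0, 0], "turn": 0}
    - {"offset": [0, 0, 0], "turn": 0}
    - {"offset": [0, 0, -40], "turn": 0}
  jaw: 70

```text
t: 54.75
position: [482.0, -176.3, 94.7]
ee_rot: [3.138, -0.006, -3.095]
wrist_force: [0.6, 0.5, -0.2]
finger_gap: 62.2
gripper_force: 0.0
```

Call:
move_arm:
  increments:
    - {"offset": [0, 0, -60], "turn": 0}
    - {"offset": [-10, 0, -60], "turn": -1}
    - {"offset": [0, 0, 0], "turn": 0}
    - {"offset": [0, 0, 0], "turn": 0}
  jaw: 0

```text
t: 55.25
position: [494.3, -177.0, 216.9]
ee_rot: [3.142, 0.0, -3.077]
wrist_force: [0.7, -0.2, -0.7]
finger_gap: 85.5
gripper_force: 0.0
```

```bash
python3 - <<'E'
from h import *
st(); im,T=grab('wrist','w12')
def lidfit(n,zs=48):
    T=np.load(f'pics/{n}.npy'); im=cv2.imread(f'pics/{n}.png')
    P=np.array([[380,-350,zs],[380,-10,zs],[590,-10,zs],[590,-350,zs]],float)
    H=cv2.getPerspectiveTransform(proj('wrist',P,T).astype(np.float32),np.float32([[0,0],[680,0],[680,420],[0,420]]))
    w=cv2.warpPerspective(im,H,(680,420)); b,g,r=[w[:,:,i].astype(float)+1 for i in range(3)]
    m=((g/r>.76)&(b/r<.72)&(r>60)).astype(np.uint8); m=cv2.morphologyEx(m,cv2.MORPH_OPEN,np.ones((7,7)))
    k,l,s,_=cv2.connectedComponentsWithStats(m); i=1+np.argmax(s[1:,4]); m=(l==i).astype(np.uint8)
    c,_=cv2.findContours(m,0,1); R=cv2.minAreaRect(max(c,key=cv2.contourArea)); bx=cv2.boxPoints(R)/2
    print(n,'area mm2',s[i,4]/4,'center x,y',R[0][1]/2+380,R[0][0]/2-350,'size',np.array(R[1])/2,'ang',R[2])
    cs=[q for q in range(120,560,10)]; t=[np.argmax(m[:,q]) for q in cs]; bt=[419-np.argmax(m[::-1,q]) for q in cs]
    print('slopes yaw',-np.polyfit(cs,t,1)[0],-np.polyfit(cs,bt,1)[0])
lidfit('w2'); lidfit('w12')
E
```

```text
t 55.25 pos [ 494.3 -177.   216.9] rot [ 3.142  0.    -3.077] F [ 0.7 -0.2 -0.7] M [0.02 0.02 0.03] gap 85.5 gf 0.0 j [-0.5   0.22 -0.11  1.24  0.   -0.56]
w2 area mm2 41302.5 center x,y 479.73841857910156 -177.04513549804688 size [149.45205688 284.2442627 ] ang 86.10685729980469
slopes yaw 0.06607470049330508 0.07293868921775848
w12 area mm2 40862.25 center x,y 481.12281799316406 -177.59381103515625 size [148.19256592 282.85321045] ang 87.33183288574219
slopes yaw 0.044531360112755415 0.050880902043692416
```

```bash
python3 -c "
from workcell import job
print(job.close_job())"
```

```text
the job is handed in; nothing more can be done
None
```

I handed the job in at about 55 s of arm time: the three pins in the tin are home in rack places 0, 1 and 2, chamfered ends felt to their stops in the bores. The gate is shut with its tongue seen behind the strike. The lid went to the mat first and is now back on the empty tin, about 2 mm off centre by the camera; I did not recheck the other things on the bench at the end.

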